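# Change over the syringe pump

### The arm

A 6-joint arm with a two-finger parallel gripper is mounted at the origin on the work surface. World frame = base frame: x ahead of the robot, y to its left, z up, the work surface at z = 0. Lengths are in mm, angles in rad, forces in N, time in s.
With the tool pointing down it reaches from about 200 to 875 mm from the base axis. Payload 3.4 kg.
Tool frame: the origin (TCP) lies at the very end of the fingers, on their centre line; the grasp point (between the pads) lies 19 mm behind it; z points along the fingers, y is the line along which they close (so a half turn about z gives the same grasp; the last joint's range is limited). The gripper opens to 94 mm and grips with 3 to 60 N. Pads are 16 mm wide; open, the fingers measure 119 mm over their backs; the gripper's body (75 mm by 177 mm) begins 78 mm behind the grasp point.
Start: joints at [-1.437, 0.276, 1.505, -0, 1.361, -0.121], TCP at [144.927, -556.472, 205.493] pointing down, gripper open.
Joint ranges: [-2.89, 2.89], [-0.75, 2.08], [0.22, 2.7], [-1.18, 4.32], [0.11, 2.71], [-2.7, 2.7]. Speed limits (rad/s): [2.57, 2.57, 3.14, 3.14, 3.14, 3.14].

### API

Orientations are given as [roll, pitch, yaw] about the fixed x, y, z axes, in that order (R = Rz(yaw) Ry(pitch) Rx(roll)).
In Python, from bench import env, imaging gives the robot as it stands.
- The arm moves only by the shell command python3 -m inch 'ROWS'. ROWS is JSON, a list of rows, each an object of numbers: "rx", "ry", "rz": the turn, a rotation vector about the tool's x, y, z in degrees; "x", "y", "z": the shift along the tool's x, y, z in cm; "claw": the opening, from 0 (shut) to 1 (fully open). In form: [{"rx": .., "ry": .., "rz": .., "x": .., "y": .., "z": .., "claw": ..}, ...]. A call has exactly 8 rows; each row shifts and turns the commanded pose from where the row before left it, along the tool's axes as they then stand; what a row does not reach is not made up. A row lasts 1/12 s, in which the tool goes at most 41.7 mm and 7.16 degrees, less where a joint would pass 70% of its speed; a pose out of reach is approached as far as the arm can. A call is refused whole if a number of a shift passes 4.17 or a number of a turn 7.16, either way. A call with a gripper value outside its range is refused whole. The fingers move at their own pace and stop on an object; the grip force is fixed at half the most. Time passes only in rows, so rows that do not move let the fingers close, or fill a call up. It gives the time, the measured TCP pose, the force, the opening and the grip force at its end, in the units of the state.
- env.get_state(): the state, without advancing time (a new reading comes with each control period).
- imaging.get_image(name): name is "scene" or "top" or "wrist"; returns the picture (480x640x3 uint8, red, green, blue); there is no depth.
- imaging.camera_model(name): a dict with "fx", "fy", "cx", "cy" (pixels), "rvec" (rotation vector, rad) and "tvec" (3), from world to camera coordinates, as OpenCV has them. Camera axes: x right, y down, z forward; pixel columns grow to the right and rows downward; lengths in mm; the calibration is good to about 2 mm. A picture is of the moment at which its call begins: read the wrist's pose just before it. camera_model takes no time and is no camera call; for the wrist camera it gives the pose at the moment of the call.
- env.close_job(): hands the job in; it is judged then, once.
Trained networks look in the newest picture that a camera, given by its name, has taken for a name from the list of things; names that differ only in an ending like _2 or _b are one class to them, and where a whole thing is asked for, a point or a joint stands for the part that bears it (a point fixed in the world has none). Each returns a list of dicts, best first, with "conf" (0 to 1); they miss things now and then, are a little off and sometimes report something else, mostly with a low value. They report only what shows in the picture. A call takes as long as a camera call.
- imaging.recognise(camera, query): "centre" ([row, column] in pixels, amid what is visible of it).
- imaging.masks_of(camera, query): "pixels" (480x640 bool, what is visible of it) and "centre" ([row, column] in pixels, amid what is visible of it).
The state is a dict: "t": time; "qpos": joint angles; "dq": joint speeds; "tau": joint torques, N m; "eef_pos": TCP position; "tcp_rot": TCP orientation; "force": force on the tool from outside, world axes, zero at the start; "moment": the same for the moment, N m; "width": finger opening in mm; "grip_force": force on a finger pad.
Only numpy, scipy, OpenCV 4.12 (cv2) and the standard library are available. Lean on these libraries where they do the work, as an engineer would, in place of code of your own. Each camera call takes 0.05 s, during which the arm holds its last target. There are 200 camera calls.

### The job

Sort the three syringes on the sloping rack by their plungers. The full one, its plunger drawn out, goes into the syringe pump: enter its capped tip in the pump's nose yoke at a tilt, swing the barrel down into the cradle so that the finger flange drops into its slot, then slide the pusher up until it bears firmly on the thumb disc without driving the plunger in. Put the two spent ones, plungers fully in, to lie in the steel tray; leave their plungers in, and leave the other things on the bench alone.

Things in the scene. Friction and masses are not known exactly. Their poses are not given: they have to be found in the camera images.
- rack: Grey sloping syringe rack, fixed, 224 mm wide; the bed rises at 30 degrees away from the robot (its x, horizontal). Origin on the bench below the middle lane's barrel centre. Three lanes at y = -72, 0, 72 mm hold one syringe each, barrel centre 80 mm up. Per lane two V saddles, 22 to 44 mm each side of the barrel centre; between them free down to the bed, 32 mm under the axis.
- syringe_a: 30 ml syringe A, 35 to 75 g, in any lane. Origin on the axis half-way along the clear barrel (24 mm dia, 100 long); x from nose to plunger, z up from the slope. White capped tip at x = -50 to -66 (10 mm dia). White finger flange at x = 47 to 50, 46 mm along y, 26 along z. Plunger rod 17 mm with thumb disc 27 mm dia. Nose low, towards the robot.
- syringe_b: syringe B, made as syringe A, in another lane of the rack; axes and origin as A
- syringe_c: syringe C, made as syringe A, in another lane of the rack; axes and origin as A
- plunger_a (a joint): how far syringe A's plunger is drawn out, m. 0 = fully in, thumb disc's outer face 61 mm from the syringe's origin; most 0.062. One of the three syringes starts drawn (0.046 to 0.052), the other two fully in (0 to 0.003). Stiff: about 11 N moves it.
- plunger_b (a joint): the same for syringe B
- plunger_c (a joint): the same for syringe C
- thumb_a (a point): centre of the outer face of syringe A's thumb disc; axes as syringe A
- thumb_b (a point): the same for syringe B
- thumb_c (a point): the same for syringe C
- pump: White syringe pump, fixed, 278 (x) x 128 (y) mm, deck 75 mm high, aluminium cradle along its top. Origin on the bench under the housing's centre; x along the cradle, from the nose yoke to the pusher; z up.
- seat (a point): Where the barrel's centre lies when seated: (-61, 0, 107) mm from the pump's origin, axes as the pump (syringe x along pump x, flange wings level). Two V saddles at x = -46 to -22 and 22 to 44 mm; between them free down to the deck, 32 mm below. Flange slot at x = 45 to 52 mm, open above: 2 mm play each way; rear wall 4 mm higher than the axis, notched 24 mm wide for the rod.
- yoke (a point): Centre of the nose yoke's window, 59 mm before the seat (-x), axes as the pump: upright plate 5 mm thick, 40 mm wide, closed window 20 x 20 mm, bridge top 17 mm over the axis. The seated tip passes through. Bridge and flange slot prevent putting the barrel in level: the tip enters with the nose 15 to 30 degrees low, then the flange end swings down.
- pusher (a joint): slide of the pusher, m: grows towards the yoke, 0 to 0.085; starts at 0 to 0.018, clear of the plunger. Friction 2.5 N; stays where left.
- pusher_grip (a point): Grip point of the black pusher block, axes as the pump, 12 mm above the syringe axis. The block is 28 mm wide (y), 20 mm thick (x), its top 14 mm above this point; its flat face to the thumb disc is 10 mm to the -x side; its wider carriage begins 28 mm below. Free above the guide rods behind it (+x).
- tray: Steel waste tray, fixed, 200 (x) x 160 (y) mm, 35 mm high, walls and floor 4 mm. Origin: centre of its underside.
- bottle: brown glass bottle 70 mm dia, 160 mm high, bystander; origin under its centre
- tipbox: grey box of pipette tips with clear lid, 126 x 86 x 58 mm, bystander; origin under its centre
- beaker: small glass beaker 68 mm dia, 85 mm high, bystander; origin under its centre
- kitbox: cardboard kit box 80 x 110 x 60 mm, bystander; origin under its centre

How it is judged (in metres and radians):
On the way, in this order (a step that is already met when the one before it is completed fails the run):
1. the drawn syringe is seated in the pump's cradle: tip through the yoke, flange in its slot (x of syringe_a in the frame of seat between -0.0045 and 0.0045 m and y of syringe_a in the frame of seat between -0.003 and 0.003 m and z of syringe_a in the frame of seat between -0.003 and 0.003 m and angle between the x axis of syringe_a and the x axis of pump, either way round below 0.06 rad), for 0.2 s.
2. the pusher bears on its thumb disc (contact force between pusher and syringe_a above 0.5 N and x of thumb_a in the frame of pusher_grip between -0.0125 and -0.008 m), for 0.1 s.
At the end, for the whole second after the job is handed in: Drawn syringe in the cradle, tip in the yoke, flange in the slot (centre within 4.5 mm of the seat lengthwise, 3 mm otherwise, axis within 3.4 deg), plunger still at 0.043 to 0.055, pusher face within 2.5 mm of the thumb disc; both spent syringes lying inside the tray; all released, at rest (all of step 1 and linear speed of syringe_a below 0.01 m/s and x of thumb_a in the frame of pusher_grip between -0.0125 and -0.008 m and value of joint plunger_a between 0.043 and 0.055 m and x of syringe_b in the frame of tray between -0.096 and 0.096 m and y of syringe_b in the frame of tray between -0.076 and 0.076 m and z of syringe_b in the frame of tray between 0.005 and 0.05 m and angle between syringe_b's own x axis and vertical between 1.2 and 1.95 rad and linear speed of each of syringe_b, syringe_c below 0.02 m/s and x of syringe_c in the frame of tray between -0.096 and 0.096 m and y of syringe_c in the frame of tray between -0.076 and 0.076 m and z of syringe_c in the frame of tray between 0.005 and 0.05 m and angle between syringe_c's own x axis and vertical between 1.2 and 1.95 rad); the robot touches nothing.
It fails at once if the full syringe's plunger is driven in or pulled farther out (value of joint plunger_a below 0.043 m or value of joint plunger_a above 0.055 m).
It fails at once if a spent syringe's plunger is drawn out by more than 9 mm (value of joint any of plunger_b, plunger_c above 0.012 m).
It fails at once if a bystander is pushed more than 25 mm (distance of any of bottle, tipbox, beaker, kitbox from where it was at the start of the episode above 0.025 m).
It also fails if it takes over 72 s, if anything falls off the work surface, if the arm or the gripper's body presses on something with over 40 N, if the wrist force passes 120 N, or if a joint passes its speed limit or range.

## Working session

There is one attempt and no reset: what is moved stays moved. The work goes in short steps, Python scripts to look and compute and a shell command to move; the robot and the scene stay as the last step left them, time stands still between calls to the robot, and variables do not carry over. Pictures are saved under pics/ and viewed, at most 10 in all, crops included, and the job is handed in when it is done.

```bash
ls; mkdir -p pics; python3 - <<'E'
from bench import env, imaging
import cv2,numpy as np
s=env.get_state();print(s)
a=imaging.get_image("scene");b=imaging.get_image("top")
cv2.imwrite("pics/scene.png",a[...,::-1]);cv2.imwrite("pics/top.png",b[...,::-1])
for c in("scene","top"):print(c,imaging.camera_model(c))
for q in["rack","syringe_a","pump","pusher_grip","tray","bottle","tipbox","beaker","kitbox","thumb_a"]:
  for r in imaging.recognise("top",q):print(q,np.round(r["centre"]),round(r["conf"],2))
E
```

```text
pics
{'t': 0.0, 'qpos': array([-1.43697638e+00,  2.76605481e-01,  1.50606218e+00, -1.46668430e-05,
        1.36068426e+00, -1.20979304e-01]), 'dq': array([-0.00098068,  0.00058739,  0.00016929, -0.00150848,  0.0008295 ,
        0.00026241]), 'tau': array([ 2.35361069e-03, -4.04583764e+01, -2.37227118e+01,  7.05714338e-02,
        3.44554929e-02, -1.52027765e-04]), 'eef_pos': array([ 144.85878101, -555.90438544,  204.62702609]), 'tcp_rot': array([-3.13984451e+00, -1.98082054e-04,  2.54802151e-01]), 'force': array([0.50581236, 0.11797239, 0.76383474]), 'moment': array([-0.04090881, -0.01684867, -0.03234389]), 'grip_force': 0.0, 'width': 94.06646369074619}
scene {'fx': 441.5054951218273, 'fy': 441.5054951218273, 'cx': 308.7633114921221, 'cy': 242.65699714612242, 'rvec': array([ 1.65191616,  2.01828206, -0.7349243 ]), 'tvec': array([  84.24484181, -336.0157084 , 1520.73453124])}
top {'fx': 453.3718537872186, 'fy': 453.3718537872186, 'cx': 332.1204534116982, 'cy': 242.94935264572806, 'rvec': array([ 2.20362791, -2.19229951,  0.10667346]), 'tvec': array([   4.50594391,  527.01344283, 1091.25155553])}
rack [239. 203.] 0.91
syringe_a [237. 196.] 0.79
syringe_a [259. 434.] 0.65
syringe_a [245. 164.] 0.56
syringe_a [218. 186.] 0.35
pump [232. 451.] 0.63
pusher_grip [260. 436.] 0.71
tray [281. 329.] 0.82
bottle [145. 289.] 0.87
tipbox [144. 377.] 0.71
beaker [169. 334.] 0.62
kitbox [337. 170.] 0.92
thumb_a [216. 189.] 0.65
thumb_a [224. 151.] 0.64
thumb_a [202. 217.] 0.47
thumb_a [238. 205.] 0.4
```

View pics/top.png

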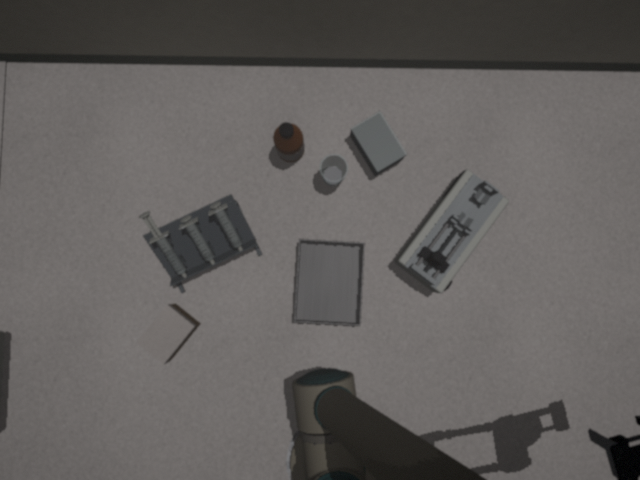

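View pics/scene.png

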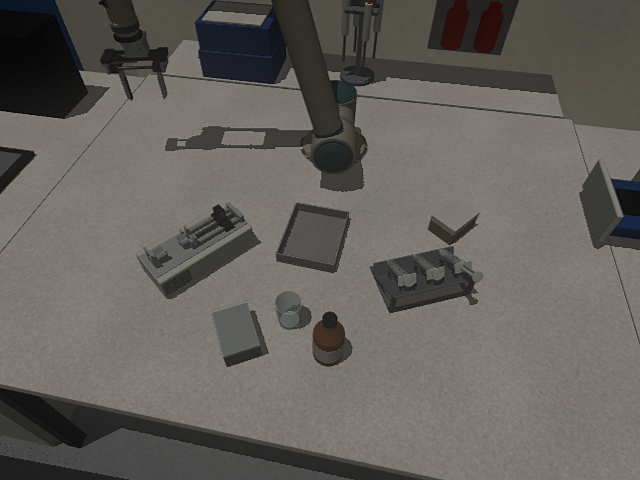

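The top view shows the drawn syringe in the leftmost lane (thumb ~(216,147), nose ~(275,182)). The tray is at (281,329) and the pump on the right, its yoke at the far right end (~(190,485)) and its pusher near (260,432). In the scene view the drawn one is likewise on the right, its disc at (275,478).

```bash
cat > h.py <<'E'
from bench import env, imaging
import cv2,numpy as np
from scipy.spatial.transform import Rotation as Ro
from scipy.optimize import minimize
def proj(m,P):
    return cv2.projectPoints(np.float64(P).reshape(-1,1,3),m["rvec"],m["tvec"],np.array([[m["fx"],0,m["cx"]],[0,m["fy"],m["cy"]],[0,0,1.]]),None)[0].reshape(-1,2)
def ray(m,uv):
    R=cv2.Rodrigues(m["rvec"])[0];o=-R.T@m["tvec"]
    d=R.T@np.array([(uv[0]-m["cx"])/m["fx"],(uv[1]-m["cy"])/m["fy"],1]);return o,d
def onz(m,uv,z):
    o,d=ray(m,uv);return o+d*(z-o[2])/d[2]
def xf(p,P):  # p=(x,y,yaw)
    return Ro.from_euler("z",p[2]).apply(P)+[p[0],p[1],0]
def hullmask(m,P):
    im=np.zeros((480,640),np.uint8)
    cv2.fillConvexPoly(im,cv2.convexHull(np.int32(np.round(proj(m,P)*16))),1,shift=4);return im>0
def fit(ms,pts,p0):
    def c(p):
        s=0
        for m,k in ms:
            h=hullmask(m,xf(p,pts));s-=(h&k).sum()/max(1,(h|k).sum())
        return s
    best=None
    for dy in(-.3,0,.3):
        r=minimize(c,np.array(p0)+[0,0,dy],method="Nelder-Mead",options=dict(initial_simplex=np.array(p0)+[0,0,dy]+np.array([[0,0,0],[15,0,0],[0,15,0],[0,0,.2]]),maxiter=300))
        if best is None or r.fun<best.fun:best=r
    return best.x,best.fun/len(ms)
def box(a,b,h):
    return np.array([[x,y,z] for x in(-a/2,a/2) for y in(-b/2,b/2) for z in(0,h)])
def tgt_R(down_yaw,tilt=0):
    "tool down with tool-x at yaw; then tilted about tool y by tilt deg"
    return Ro.from_euler("xyz",[np.pi,0,down_yaw])*Ro.from_euler("y",tilt,degrees=True)
def plan(P,R,start=None,n=None):
    s=env.get_state()
    p0,R0=(s["eef_pos"],Ro.from_euler("xyz",s["tcp_rot"])) if start is None else start
    rv=(R0.inv()*R).as_rotvec(degrees=True);D=np.array(P)-p0
    n=n or int(np.ceil(max(np.abs(rv).max()/7,np.linalg.norm(rv)/7.1,np.linalg.norm(D)/40,1)))
    M=sum((R0*Ro.from_rotvec(rv*k/n,degrees=True)).as_matrix() for k in range(n))
    d=np.linalg.solve(M,D)
    print(n,"rows: r",np.round(rv/n,2),"xyz cm",np.round(d/10,3),"| total R",np.round(rv,1),"mm",np.round(R0.inv().apply(D),1),flush=True)
    return np.array(P),R
E
python3 - <<'E'
from h import *
M={c:imaging.camera_model(c) for c in("top","scene","wrist")}
print(M["wrist"])
K={}
for q in("pump","tray","rack","syringe_a"):
  for c in("top","scene"):
    r=imaging.masks_of(c,q);K[q,c]=r
    print(q,c,[(round(x["conf"],2),x["pixels"].sum(),np.round(x["centre"])) for x in r])
np.save("pics/k.npy",K,allow_pickle=True)
for q,b in(("pump",box(278,128,75)),("tray",box(200,160,35))):
    k=K[q,"top"][0]; c=onz(M["top"],k["centre"][::-1],40);print(q,c)
    for cs in(("top",),("scene",),("top","scene")):
      print(cs,fit([(M[x],K[q,x][0]["pixels"]) for x in cs],b,[c[0],c[1],-.6 if q=="pump" else 0]))
for n,uv in(("thumbL",(147,216)),("noseL",(182,275)),("yoke",(485,190)),("pusher",(432,260))):
    print(n,onz(M["top"],uv,dict(thumbL=135,noseL=45,yoke=107,pusher=115)[n]))
E
```

```text
{'fx': 403.50113340250437, 'fy': 403.50113340250437, 'cx': 315.9717967463829, 'cy': 229.46915983424662, 'rvec': array([-2.30365139,  1.77846702,  0.25044669]), 'tvec': array([-575.62302039,  -30.95007001,  392.32212874])}
pump top [(0.89, np.int64(7012), array([230., 452.]))]
pump scene [(0.73, np.int64(5739), array([250., 195.])), (0.55, np.int64(150), array([273., 474.])), (0.37, np.int64(540), array([263., 460.]))]
tray top [(0.59, np.int64(5579), array([283., 328.])), (0.18, np.int64(67), array([218., 188.]))]
tray scene [(0.86, np.int64(3712), array([236., 315.]))]
rack top []
rack scene [(0.76, np.int64(2497), array([282., 414.]))]
syringe_a top [(0.74, np.int64(614), array([220., 226.])), (0.71, np.int64(806), array([243., 164.])), (0.43, np.int64(400), array([260., 438.]))]
syringe_a scene [(0.73, np.int64(394), array([270., 432.])), (0.67, np.int64(2274), array([333., 235.])), (0.66, np.int64(386), array([273., 400.])), (0.61, np.int64(490), array([263., 460.]))]
pump [ 559.41281075 -283.0735191    40.        ]
('top',) (array([ 556.77351596, -278.82828801,   -0.64353581]), np.float64(-0.9734228563435445))
('scene',) (array([ 547.4026281 , -281.05132135,   -0.65909529]), np.float64(-0.933637697700962))
('top', 'scene') (array([ 556.2502931 , -278.80438716,   -0.64299371]), np.float64(-0.9387523993719222))
tray [429.8816058   17.45009628  40.        ]
('top',) (array([ 4.34479672e+02,  1.47855147e+01, -5.21180453e-02]), np.float64(-0.973307745987439))
('scene',) (array([ 4.31848889e+02,  1.47927285e+01, -4.82080505e-02]), np.float64(-0.9730013106159895))
('top', 'scene') (array([ 4.32638491e+02,  1.47905745e+01, -5.09394820e-02]), np.float64(-0.9713238790556492))
thumbL [575.05851035 413.45653065 135.        ]
noseL [447.22424614 361.5319254   45.        ]
yoke [ 644.49674265 -340.42453148  107.        ]
pusher [ 483.19259442 -214.39067486  115.        ]
```

```bash
python3 - <<'E'
from h import *
s=env.get_state();m=imaging.camera_model("wrist")
R0=Ro.from_euler("xyz",s["tcp_rot"]);Rc=cv2.Rodrigues(m["rvec"])[0]
print("cam in tool",R0.inv().apply(-Rc.T@m["tvec"]-s["eef_pos"]),(R0.inv()*Ro.from_matrix(Rc.T)).as_matrix().round(3))
R=tgt_R(.386);Rt=R*Ro.from_euler("y",30,degrees=True)
print(Rt.as_matrix().round(2))
a=plan([350,-430,350],tgt_R(0.255))
b=plan([420,150,350],R,start=a)
plan([430,270,280],R,start=b)
E
```

```text
cam in tool [  79.04149972    0.66791101 -179.92790223] [[ 0.001 -0.961 -0.276]
 [ 1.     0.001 -0.   ]
 [ 0.001 -0.276  0.961]]
[[ 0.8   0.38  0.46]
 [ 0.33 -0.93  0.19]
 [ 0.5   0.   -0.87]]
8 rows: r [ 0.  0. -0.] xyz cm [ 2.88  -0.884 -1.806] | total R [ 0.  0. -0.] mm [ 230.4  -70.7 -144.5]
15 rows: r [ 0.   0.  -0.5] xyz cm [ 1.647 -3.532 -0.   ] | total R [ 0.   0.  -7.5] mm [ 214.  -543.6   -0. ]
4 rows: r [0. 0. 0.] xyz cm [ 1.361 -2.685  1.75 ] | total R [0. 0. 0.] mm [  54.4 -107.4   70. ]
```

```bash

python3 -m inch '[{"x":2.9,"y":-0.9,"z":-1.8},{"x":2.9,"y":-0.9,"z":-1.8},{"x":2.9,"y":-0.9,"z":-1.8},{"x":2.9,"y":-0.9,"z":-1.8},{"x":2.9,"y":-0.9,"z":-1.8},{"x":2.9,"y":-0.9,"z":-1.8},{"x":2.9,"y":-0.9,"z":-1.8},{"x":2.9,"y":-0.9,"z":-1.8}]'
python3 -m inch '[{"x":1.6,"y":-3.6},{"x":1.6,"y":-3.6},{"x":1.6,"y":-3.6},{"x":1.6,"y":-3.6},{"x":1.6,"y":-3.6},{"x":1.6,"y":-3.6},{"x":1.6,"y":-3.6},{"x":1.6,"y":-3.6}]'
python3 -m inch '[{"x":1.6,"y":-3.6,"rz":-1},{"x":1.6,"y":-3.6,"rz":-1},{"x":1.6,"y":-3.6,"rz":-1},{"x":1.6,"y":-3.6,"rz":-1},{"x":1.6,"y":-3.6,"rz":-1},{"x":1.6,"y":-3.6,"rz":-1},{"x":1.6,"y":-3.6,"rz":-1},{"x":1.6,"y":-3.6}]'
python3 - <<'E'
from h import *
plan([500,314,240],tgt_R(.386))
E
```

```text
24 rows: r [ 0.    0.   -0.31] xyz cm [ 2.54  -2.986 -0.144] | total R [ 0.   0.  -7.5] mm [ 563.  -752.9  -34.6]invalid input
invalid input
invalid input
```

```bash

python3 -m inch '[{"rx":0,"ry":0,"rz":0,"x":2.9,"y":-0.9,"z":-1.8,"claw":1},{"rx":0,"ry":0,"rz":0,"x":2.9,"y":-0.9,"z":-1.8,"claw":1},{"rx":0,"ry":0,"rz":0,"x":2.9,"y":-0.9,"z":-1.8,"claw":1},{"rx":0,"ry":0,"rz":0,"x":2.9,"y":-0.9,"z":-1.8,"claw":1},{"rx":0,"ry":0,"rz":0,"x":2.9,"y":-0.9,"z":-1.8,"claw":1},{"rx":0,"ry":0,"rz":0,"x":2.9,"y":-0.9,"z":-1.8,"claw":1},{"rx":0,"ry":0,"rz":0,"x":2.9,"y":-0.9,"z":-1.8,"claw":1},{"rx":0,"ry":0,"rz":0,"x":2.9,"y":-0.9,"z":-1.8,"claw":1}]'
python3 - <<'E'
from h import *
a=plan([420,150,350],tgt_R(.386))
plan([500,314,240],tgt_R(.386),start=a)
E
```

```text
t: 1.67
eef_pos: [352.3, -427.2, 350.6]
tcp_rot: [3.141, -0.0, 0.255]
force: [-0.8, -0.7, 0.3]
width: 94.1
grip_force: 0.0
15 rows: r [ 0.  -0.  -0.5] xyz cm [ 1.626e+00 -3.520e+00  3.000e-03] | total R [ 0.  -0.  -7.5] mm [ 2.109e+02 -5.416e+02  3.000e-01]
6 rows: r [0. 0. 0.] xyz cm [ 2.264 -2.03   1.833] | total R [0. 0. 0.] mm [ 135.9 -121.8  110. ]
```

```bash

python3 -m inch '[{"rx":0,"ry":0,"rz":0,"x":2.6,"y":-0.9,"z":0.9,"claw":1},{"rx":0,"ry":0,"rz":0,"x":2.6,"y":-0.9,"z":0.9,"claw":1},{"rx":0,"ry":0,"rz":0,"x":2.6,"y":-0.9,"z":0.9,"claw":1},{"rx":0,"ry":0,"rz":0,"x":2.6,"y":-0.9,"z":0.9,"claw":1},{"rx":0,"ry":0,"rz":0,"x":2.6,"y":-0.9,"z":0.9,"claw":1},{"rx":0,"ry":0,"rz":0,"x":2.6,"y":-0.9,"z":0.9,"claw":1},{"rx":0,"ry":0,"rz":0,"x":2.6,"y":-0.9,"z":0.9,"claw":1},{"rx":0,"ry":0,"rz":0,"x":0,"y":0,"z":0,"claw":1}]'
python3 - <<'E'
from h import *
s=env.get_state();m=imaging.camera_model("wrist");im=imaging.get_image("wrist")
r=imaging.masks_of("wrist","pump");g=imaging.masks_of("wrist","pusher_grip")
print([(x["conf"],x["centre"],x["pixels"].sum()) for x in r+g])
np.save("pics/pump.npy",dict(m=m,r=r,g=g,im=im),allow_pickle=True)
B=box(278,128,75)
p,f=fit([(m,r[0]["pixels"])],B,[556,-279,-.643]);print(p,f)
p[2]+=np.pi
v=im[...,::-1].copy()
L=lambda P:proj(m,xf(p,P))
for P in L(B):cv2.circle(v,tuple(np.int32(P)),3,(0,0,255),1)
w=[[-120+dx,dy,z] for dx in(-2.5,2.5) for dy in(-20,20) for z in(124,)]+[[-120,0,107],[-61,0,107]]+[[-61+x,dy,111] for x in(52,) for dy in(-12,12)]
for P in L(w):cv2.circle(v,tuple(np.int32(P)),3,(0,255,0),1)
cv2.imwrite("pics/w1.png",v)
E
```

```text
t: 2.33
eef_pos: [514.5, -317.9, 284.0]
tcp_rot: [-3.137, -0.001, 0.259]
force: [0.1, 0.6, 0.7]
width: 94.1
grip_force: 0.0
[(0.95, [141.1, 291.8], np.int64(40334)), (0.58, [207.8, 211.9], np.int64(2599)), (0.25, [186.4, 43.6], np.int64(16321))]
[ 550.06597401 -277.62848479   -0.64290265] -0.9700017044486109
```

View pics/w1.png

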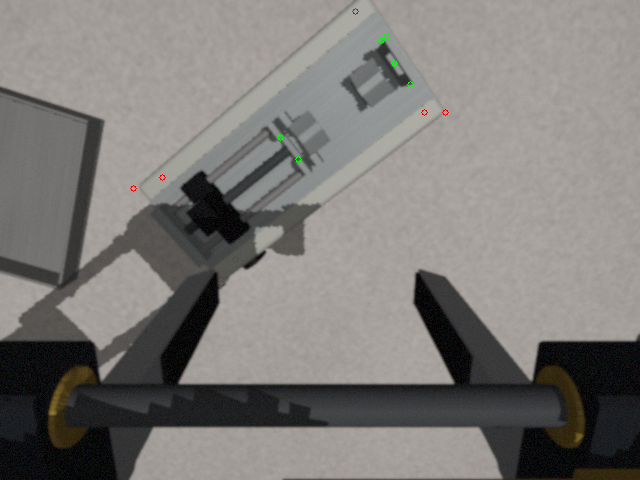

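The wrist view shows the pump with the yoke plate at ~(62,396), the slot wall at ~(145,293) and the pusher at (208,212). My overlay sits a few pixels off, so I zoom in on these features.

```bash
python3 - <<'E'
import numpy as np,cv2
d=np.load("pics/pump.npy",allow_pickle=True).item()
c=d["im"][10:185,250:450,::-1];c=cv2.resize(c,None,fx=4,fy=3.4,interpolation=cv2.INTER_CUBIC)
c=cv2.resize(d["im"][20:170,250:450,::-1],(800,600),interpolation=cv2.INTER_CUBIC)
cv2.imwrite("pics/w1c.png",cv2.convertScaleAbs(c,alpha=1.5))
E
```

```text
(no output)
```

View pics/w1c.png

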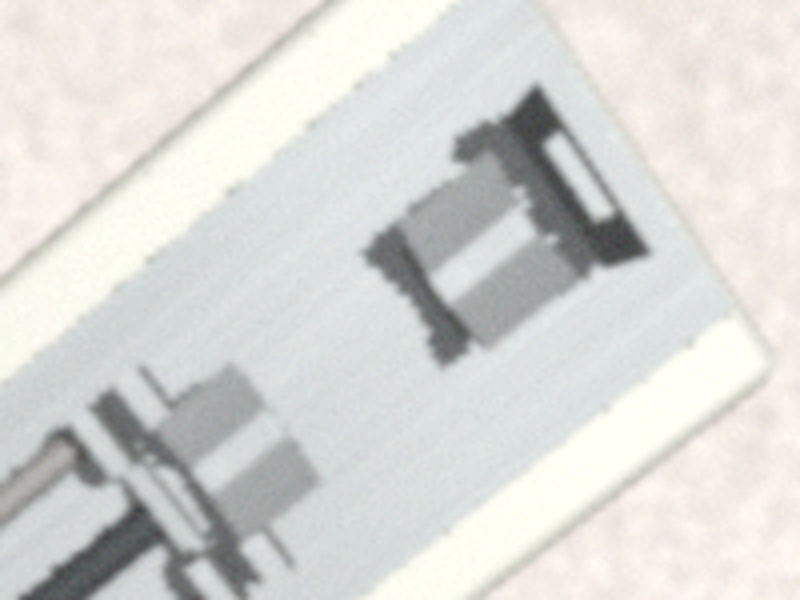

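Crop: yoke bridge far top edge runs from px (41,385) to (82,412). The right end of the housing is at (20,385)-(105,441) and its long edge at (90,250)-(20,335). The two V saddles are clear. I refit the top face from these edges and overlay it.

```bash
python3 - <<'E'
from h import *
from scipy.optimize import least_squares
d=np.load("pics/pump.npy",allow_pickle=True).item();m=d["m"]
c2=lambda u,v:(250+u/4,20+v/4)
# pump frame: yoke end x=-139 ; (line, axis, value)
E=[([c2(0,278),c2(170,140),c2(335,0)],1,None),([c2(540,0),c2(650,165),c2(765,345)],0,-139),([c2(770,378),c2(620,487),c2(470,600)],1,None)]
# y side: world lower-right edge side?
p0=np.array([552,-278,-.643+np.pi])
def inv(p,P):return Ro.from_euler("z",-p[2]).apply(P-np.array([p[0],p[1],0]))
for i,(pts,a,v) in enumerate(E):
    print(np.round([inv(p0,onz(m,u,75))[:2] for u in pts],1))
def res(p):
    r=[]
    for pts,a,v in E:
        for u in pts:
            q=inv(p,onz(m,u,75));vv=v if v is not None else np.sign(q[1])*64
            r.append(q[a]-vv)
    for (u,z,y) in((c2(540,85),124,None),(c2(650,250),124,None)):
        q=inv(p,onz(m,u,124));r+= [q[0]+122.5,abs(q[1])-20]
    return r
s=least_squares(res,p0);p=s.x;print(p,np.round(s.fun,1))
# V centre line points and saddle/slot features in pump frame at z guesses
for n,u,z in(("Vrear a",(200,478),95),("Vrear b",(275,425),95),("Vfar a",(440,285),95),("Vfar b",(530,225),95),("rsad c1",(235,365),107),("rsad c2",(318,478),107),("fsad",(470,345),107),("wall1",(130,470),111),("wall2",(200,545),111)):
    print(n,np.round(inv(p,onz(m,c2(*u),z))-[-61,0,107],1))
g=d["g"][0]["pixels"];print("pusher c",inv(p,onz(m,d["g"][0]["centre"][::-1],133)))
v=d["im"][...,::-1].copy();np.save("pics/pumppose.npy",p)
for P in proj(m,xf(p,[[x-61,y,z] for x,y,z in((-61.5,20,124),(-61.5,-20,124),(-46,12,107),(-46,-12,107),(-22,12,107),(-22,-12,107),(22,12,107),(22,-12,107),(44,12,107),(44,-12,107),(52,12,111),(52,-12,111),(52,23,111),(52,-23,111))])):cv2.circle(v,tuple(np.int32(P*16)),16,(0,0,255),1,shift=4)
cv2.imwrite("pics/w1o.png",cv2.resize(v[20:290,110:470],(800,600),interpolation=cv2.INTER_CUBIC))
E
```

```text
[[  -8.5  -62. ]
 [ -57.4  -60.5]
 [-103.5  -60.2]]
[[-138.6  -32.5]
 [-138.4   10. ]
 [-137.3   58.2]]
[[-134.2   65. ]
 [ -92.8   63.9]
 [ -49.3   63.5]]
[ 549.14840332 -277.7964056     2.49694266] [ 0.4  1.8  2.1 -1.9 -1.8 -0.8 -0.7 -1.8 -2.1  2.1 -1.2  2.4 -0.9]
Vrear a [ 40.8  -1.  -12. ]
Vrear b [ 20.6   0.4 -12. ]
Vfar a [-25.6  -0.7 -12. ]
Vfar b [-48.    1.4 -12. ]
rsad c1 [ 19.5 -14.9   0. ]
rsad c2 [19.9 14.6  0. ]
fsad [-22.1  12.6   0. ]
wall1 [ 50.4 -11.8   4. ]
wall2 [48.6  9.8  4. ]
pusher c [ 70.65217212  -3.68262977 133.        ]
```

View pics/w1o.png

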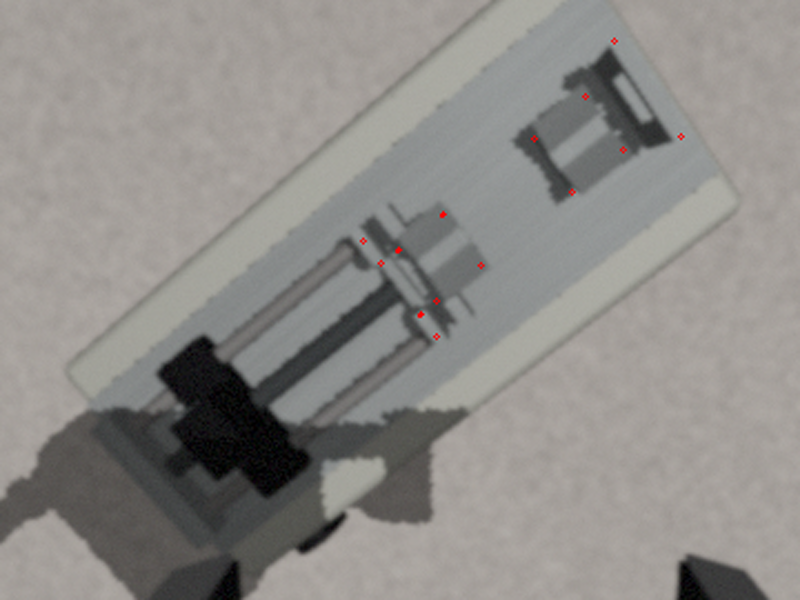

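The seat, saddles, near bridge edge and housing end all agree with a −2.7 mm shift along pump x: the pump is at (551.3, −279.4) with yaw 2.497. Now the rack.

```bash
echo 'PUMP=np.array([551.3,-279.4,2.497]);TRAY=np.array([433,15,-.05])' >> h.py
python3 - <<'E'
from h import *
a=plan([470,0,320],tgt_R(.32));plan([490,300,250],tgt_R(.386),start=a)
E
```

```text
9 rows: r [ 0.    0.01 -0.41] xyz cm [ 0.561 -3.559 -0.374] | total R [ 0.   0.1 -3.7] mm [  41.3 -321.6  -33.7]
8 rows: r [ 0.    0.   -0.47] xyz cm [ 1.517 -3.439  0.875] | total R [ 0.   0.  -3.8] mm [ 113.4 -278.5   70. ]
```

```bash

python3 -m inch '[{"rx":0,"ry":0,"rz":-0.5,"x":0.6,"y":-4.0,"z":-0.4,"claw":1},{"rx":0,"ry":0,"rz":-0.5,"x":0.6,"y":-4.0,"z":-0.4,"claw":1},{"rx":0,"ry":0,"rz":-0.5,"x":0.6,"y":-4.0,"z":-0.4,"claw":1},{"rx":0,"ry":0,"rz":-0.5,"x":0.6,"y":-4.0,"z":-0.4,"claw":1},{"rx":0,"ry":0,"rz":-0.5,"x":0.6,"y":-4.0,"z":-0.4,"claw":1},{"rx":0,"ry":0,"rz":-0.5,"x":0.6,"y":-4.0,"z":-0.4,"claw":1},{"rx":0,"ry":0,"rz":-0.5,"x":0.6,"y":-4.0,"z":-0.4,"claw":1},{"rx":0,"ry":0,"rz":-0.5,"x":0.6,"y":-4.0,"z":-0.4,"claw":1}]'
python3 -m inch '[{"rx":0,"ry":0,"rz":-0.5,"x":1.5,"y":-3.5,"z":0.9,"claw":1},{"rx":0,"ry":0,"rz":-0.5,"x":1.5,"y":-3.5,"z":0.9,"claw":1},{"rx":0,"ry":0,"rz":-0.5,"x":1.5,"y":-3.5,"z":0.9,"claw":1},{"rx":0,"ry":0,"rz":-0.5,"x":1.5,"y":-3.5,"z":0.9,"claw":1},{"rx":0,"ry":0,"rz":-0.5,"x":1.5,"y":-3.5,"z":0.9,"claw":1},{"rx":0,"ry":0,"rz":-0.5,"x":1.5,"y":-3.5,"z":0.9,"claw":1},{"rx":0,"ry":0,"rz":-0.5,"x":1.5,"y":-3.5,"z":0.9,"claw":0.45},{"rx":0,"ry":0,"rz":0,"x":0,"y":0,"z":0,"claw":0.45}]'
python3 - <<'E'
from h import *
m=imaging.camera_model("wrist");im=imaging.get_image("wrist")
r=imaging.masks_of("wrist","syringe_a");k=imaging.masks_of("wrist","rack")
print([(x["conf"],x["centre"],x["pixels"].sum()) for x in r+k])
np.save("pics/rack.npy",dict(m=m,r=r,k=k,im=im),allow_pickle=True)
cv2.imwrite("pics/w2.png",cv2.convertScaleAbs(im[...,::-1],alpha=1.4))
E
```

```text
t: 3.15
eef_pos: [466.6, -0.6, 319.7]
tcp_rot: [3.14, -0.002, 0.322]
force: [0.5, 0.4, -0.7]
width: 94.1
grip_force: 0.0
t: 3.82
eef_pos: [481.4, 269.8, 254.0]
tcp_rot: [-3.138, 0.0, 0.39]
force: [0.7, -0.0, -1.4]
width: 84.0
grip_force: 0.0
[(0.91, [98.0, 187.4], np.int64(6215)), (0.7, [69.5, 377.1], np.int64(654)), (0.61, [112.0, 370.1], np.int64(4278)), (0.57, [116.6, 286.5], np.int64(4215)), (0.9, [133.9, 300.4], np.int64(23146))]
```

View pics/w2.png

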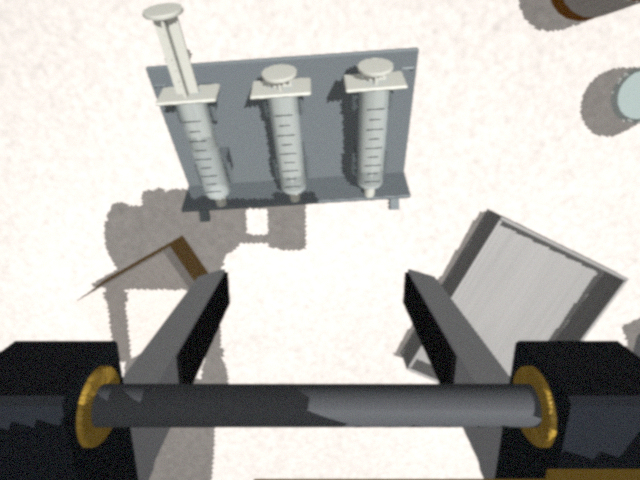

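All three syringes show: the drawn one in the left lane with its disc at (12,164), the spent ones with flanges at (90,281) and (82,375), and the tray at lower right. I fit the rack pose to the flange corners and discs.

```bash
cat >> h.py <<'E'
def syr(p,lane,P):
    "points in syringe frame -> world; p=(x,y,yaw) of rack"
    Q=Ro.from_euler("y",-30,degrees=True).apply(P)+[0,lane,80];return xf(p,Q)
E
python3 - <<'E'
from h import *
from scipy.optimize import least_squares
d=np.load("pics/rack.npy",allow_pickle=True).item();m=d["m"]
F={72:[(158,89),(219,85),(219,102),(159,104),(164,12),(221,202)],0:[(252,85),(310,80),(312,95),(252,99),(280,73),(295,196)],-72:[(344,77),(403,72),(407,87),(346,91),(375,67),(370,191)]}
def pts(dr):return [[50,23,-13],[50,-23,-13],[47,-23,13],[47,23,13],[61+dr,0,0],[-61,0,2]]
def res(p,sp=1):
    r=[]
    for l,(u) in F.items():
        q=proj(m,syr(p[:3],l,pts(p[3] if l==72 else 1.5))+[0,0,p[4]]);r.append(q-np.array(u))
    return np.array(r).ravel()
for fz in(0,1):
    f=(lambda p:res(np.r_[p[:4],p[4] if fz else 0]))
    s=least_squares(f,[522,314,.386,49,0],loss="soft_l1");print(np.round(s.x,3));
    print(np.round(s.fun.reshape(3,6,2),1).tolist())
    if not fz:p=s.x
np.save("pics/rackpose.npy",p[:3])
E
```

```text
[5.23345e+02 3.12962e+02 4.57000e-01 4.75910e+01 0.00000e+00]
[[[5.3, -1.1], [1.5, -1.2], [-2.2, 1.7], [-2.4, 3.9], [-0.2, 0.1], [0.1, -0.2]], [[1.0, -3.5], [0.8, -2.5], [-0.2, 2.1], [-1.0, 2.3], [-0.7, -1.5], [0.2, 1.1]], [[-0.4, -1.9], [-1.0, -1.0], [0.8, 3.4], [0.3, 3.7], [0.7, -2.4], [-0.1, 1.3]]]
[ 5.23309e+02  3.12967e+02  4.58000e-01  4.83180e+01 -2.15700e+00]
[[[6.2, -0.8], [2.0, -0.8], [-1.6, 1.9], [-1.4, 4.1], [0.4, -0.1], [0.7, -0.5]], [[1.3, -3.2], [0.7, -2.3], [-0.3, 2.2], [-0.7, 2.5], [-0.5, -1.2], [0.4, 0.7]], [[-0.7, -1.6], [-1.7, -0.8], [0.1, 3.5], [0.0, 3.8], [0.2, -2.1], [-0.4, 0.8]]]
```

```bash
echo 'RACK=np.array([523.3,313.0,.457])
RG=tgt_R(.457,30)
def tcp_at(l,b,dx=0): return syr(RACK,l,[[dx,0,b-19]])[0]' >> h.py
python3 - <<'E'
from h import *
print(env.get_state()["eef_pos"],tcp_at(-72,0))
a=plan(tcp_at(-72,80),RG)
plan(tcp_at(-72,0),RG,start=a)
E
```

```text
[482.2448076  263.9668898  255.91464089] [563.59568574 252.58056843  63.54551733]
5 rows: r [ 0.23  6.   -0.8 ] xyz cm [0.075 0.91  2.559] | total R [ 1.2 30.  -4. ] mm [ 31.2  43.8 123.2]
2 rows: r [0. 0. 0.] xyz cm [-0.  0.  4.] | total R [0. 0. 0.] mm [-0.  0. 80.]
```

```bash

python3 -m inch '[{"rx":0.2,"ry":6,"rz":-0.8,"x":0.08,"y":0.91,"z":2.56,"claw":0.45},{"rx":0.2,"ry":6,"rz":-0.8,"x":0.08,"y":0.91,"z":2.56,"claw":0.45},{"rx":0.2,"ry":6,"rz":-0.8,"x":0.08,"y":0.91,"z":2.56,"claw":0.45},{"rx":0.2,"ry":6,"rz":-0.8,"x":0.08,"y":0.91,"z":2.56,"claw":0.45},{"rx":0.2,"ry":6,"rz":-0.8,"x":0.08,"y":0.91,"z":2.56,"claw":0.45},{"rx":0,"ry":0,"rz":0,"x":0,"y":0,"z":0,"claw":0.45},{"rx":0,"ry":0,"rz":0,"x":0,"y":0,"z":0,"claw":0.45},{"rx":0,"ry":0,"rz":0,"x":0,"y":0,"z":0,"claw":0.45}]'
python3 - <<'E'
from h import *
plan(tcp_at(-72,0),RG)
m=imaging.camera_model("wrist");im=imaging.get_image("wrist")[...,::-1].copy()
for l in(-72,0,72):
  for P in proj(m,syr(RACK,l,[[50,23,-13],[50,-23,-13],[47,-23,13],[47,23,13],[-50,12,0],[-50,-12,0],[-66,0,0],[47,12,0],[47,-12,0]])):cv2.circle(im,tuple(np.int32(P)),2,(0,0,255),1)
cv2.imwrite("pics/w3.png",im)
E
```

```text
t: 4.63
eef_pos: [525.4, 239.1, 143.9]
tcp_rot: [-3.138, -0.485, 0.451]
force: [-0.7, -0.9, 0.5]
width: 42.6
grip_force: 0.0
3 rows: r [-0.02  0.74 -0.1 ] xyz cm [-0.101  0.162  2.993] | total R [-0.   2.2 -0.3] mm [-1.9  4.9 89.8]
```

View pics/w3.png

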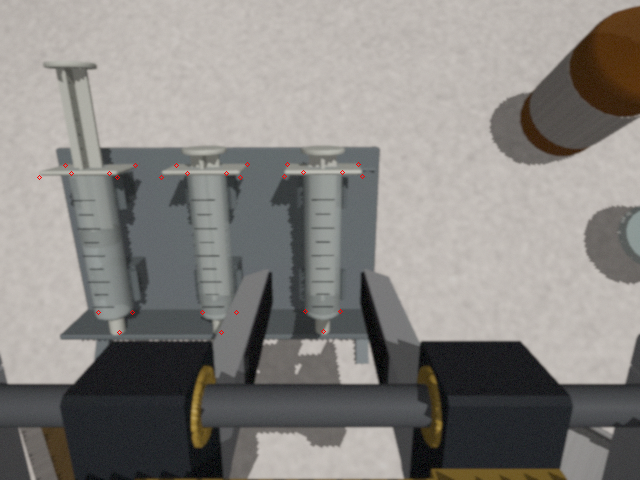

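The overlay matches all three syringes within about 2 px. Descend on the right (spent) one and grip.

```bash

python3 -m inch '[{"rx":0,"ry":0.75,"rz":-0.1,"x":-0.1,"y":0.16,"z":3,"claw":0.45},{"rx":0,"ry":0.75,"rz":-0.1,"x":-0.1,"y":0.16,"z":3,"claw":0.45},{"rx":0,"ry":0.7,"rz":-0.1,"x":-0.1,"y":0.16,"z":2.9,"claw":0.45},{"rx":0,"ry":0,"rz":0,"x":0,"y":0,"z":0,"claw":0.45},{"rx":0,"ry":0,"rz":0,"x":0,"y":0,"z":0,"claw":0},{"rx":0,"ry":0,"rz":0,"x":0,"y":0,"z":0,"claw":0},{"rx":0,"ry":0,"rz":0,"x":0,"y":0,"z":0,"claw":0},{"rx":0,"ry":0,"rz":0,"x":0,"y":0,"z":0,"claw":0}]'
python3 - <<'E'
from h import *
T=lambda l,P:0
a=plan(tcp_at(-72,0),RG)
a=plan(a[0]+[0,0,90],RG,start=a)
a=plan([470,-20,110],tgt_R(.457+.3,0),start=a)
# tray: lie along tray x
print(xf(TRAY,[[0,40,0],[0,-40,0]]))
E
```

```text
t: 5.35
eef_pos: [562.1, 253.0, 64.0]
tcp_rot: [3.141, -0.525, 0.46]
force: [1.6, -2.8, 0.2]
width: 23.4
grip_force: 30.0
1 rows: r [-0.04 -0.1   0.13] xyz cm [0.075 0.104 0.101] | total R [-0.  -0.1  0.1] mm [0.7 1.  1. ]
3 rows: r [0. 0. 0.] xyz cm [ 1.5    0.    -2.598] | total R [0. 0. 0.] mm [ 45.    0.  -77.9]
8 rows: r [ 0.56 -3.72 -2.1 ] xyz cm [-2.95  2.18 -0.29] | total R [  4.5 -29.8 -16.8] mm [-198.7  203.3  -64.4]
[[434.99916677  54.95001042   0.        ]
 [431.00083323 -24.95001042   0.        ]]
```

```bash

python3 -m inch '[{"rx":0,"ry":0,"rz":0,"x":1.5,"y":0,"z":-2.6,"claw":0},{"rx":0,"ry":0,"rz":0,"x":1.5,"y":0,"z":-2.6,"claw":0},{"rx":0,"ry":0,"rz":0,"x":1.5,"y":0,"z":-2.6,"claw":0},{"rx":0,"ry":0,"rz":0,"x":0,"y":0,"z":0,"claw":0},{"rx":0,"ry":-6,"rz":0,"x":-1,"y":3,"z":0,"claw":0},{"rx":0,"ry":-6,"rz":0,"x":-1,"y":3,"z":0,"claw":0},{"rx":0,"ry":-6,"rz":0,"x":-1,"y":3,"z":0,"claw":0},{"rx":0,"ry":-6,"rz":0,"x":-1,"y":3,"z":0,"claw":0}]'
python3 - <<'E'
from h import *
s=env.get_state()
Pt=xf(TRAY,[[0,-38,0]])[0]
a=plan(Pt+[0,0,80],tgt_R(-.05))
plan(Pt+[0,0,8],tgt_R(-.05),start=a)
E
```

```text
t: 6.02
eef_pos: [580.3, 127.5, 139.3]
tcp_rot: [-3.141, -0.099, 0.459]
force: [-0.4, 0.9, -0.6]
width: 23.2
grip_force: 30.0
6 rows: r [-0.24 -0.93  4.86] xyz cm [-3.109  1.851  0.802] | total R [-1.5 -5.6 29.1] mm [-205.3   68.7   39.1]
2 rows: r [0. 0. 0.] xyz cm [ 0.  -0.   3.6] | total R [0. 0. 0.] mm [-0. -0. 72.]
```

```bash

python3 -m inch '[{"rx":-0.2,"ry":-0.9,"rz":4.9,"x":-3.1,"y":1.85,"z":0.8,"claw":0},{"rx":-0.2,"ry":-0.9,"rz":4.9,"x":-3.1,"y":1.85,"z":0.8,"claw":0},{"rx":-0.2,"ry":-0.9,"rz":4.9,"x":-3.1,"y":1.85,"z":0.8,"claw":0},{"rx":-0.2,"ry":-0.9,"rz":4.9,"x":-3.1,"y":1.85,"z":0.8,"claw":0},{"rx":-0.2,"ry":-0.9,"rz":4.8,"x":-3.1,"y":1.85,"z":0.8,"claw":0},{"rx":-0.2,"ry":-0.9,"rz":4.8,"x":-3.1,"y":1.85,"z":0.8,"claw":0},{"rx":0,"ry":0,"rz":0,"x":0,"y":0,"z":0,"claw":0},{"rx":0,"ry":0,"rz":0,"x":0,"y":0,"z":0,"claw":0}]'
python3 - <<'E'
from h import *
Pt=xf(TRAY,[[0,-38,0]])[0]
plan(Pt+[0,0,8],tgt_R(-.05))
E
```

```text
t: 6.68
eef_pos: [430.2, -21.3, 77.3]
tcp_rot: [-3.134, -0.002, -0.052]
force: [0.6, 1.1, -1.0]
width: 23.1
grip_force: 30.0
2 rows: r [-0.2  -0.07 -0.06] xyz cm [0.043 0.099 3.464] | total R [-0.4 -0.1 -0.1] mm [ 0.8  2.1 69.3]
```

```bash

python3 -m inch '[{"rx":0,"ry":0,"rz":0,"x":0,"y":0.1,"z":3,"claw":0},{"rx":0,"ry":0,"rz":0,"x":0,"y":0,"z":2.5,"claw":0},{"rx":0,"ry":0,"rz":0,"x":0,"y":0,"z":1.4,"claw":0},{"rx":0,"ry":0,"rz":0,"x":0,"y":0,"z":0,"claw":0},{"rx":0,"ry":0,"rz":0,"x":0,"y":0,"z":0,"claw":0.4},{"rx":0,"ry":0,"rz":0,"x":0,"y":0,"z":0,"claw":0.45},{"rx":0,"ry":0,"rz":0,"x":0,"y":0,"z":-1,"claw":0.45},{"rx":0,"ry":0,"rz":0,"x":0,"y":0,"z":-4,"claw":0.45}]'
python3 - <<'E'
from h import *
s=env.get_state();st=(s["eef_pos"],Ro.from_euler("xyz",s["tcp_rot"]))
a=plan([440,60,170],tgt_R(.1),start=st)
b=plan(tcp_at(0,80),RG,start=a)
E
```

```text
t: 7.35
eef_pos: [428.7, -20.7, 55.8]
tcp_rot: [-3.133, 0.006, -0.05]
force: [0.9, -1.0, 0.2]
width: 42.1
grip_force: 0.0
4 rows: r [-0.13  0.08 -2.15] xyz cm [ 0.285 -2.034 -2.844] | total R [-0.5  0.3 -8.6] mm [   6.6  -82.2 -113.5]
7 rows: r [ 0.76  4.24 -2.85] xyz cm [ 1.485 -3.113  0.94 ] | total R [  5.4  29.7 -20. ] mm [  79.6 -232.8   37.2]
```

```bash

python3 -m inch '[{"rx":0,"ry":0,"rz":-2,"x":0.3,"y":-2,"z":-2.8,"claw":0.45},{"rx":0,"ry":0,"rz":-2,"x":0.3,"y":-2,"z":-2.8,"claw":0.45},{"rx":0,"ry":0,"rz":-2,"x":0.3,"y":-2,"z":-2.8,"claw":0.45},{"rx":0,"ry":0,"rz":-2,"x":0.3,"y":-2,"z":-2.8,"claw":0.45},{"rx":0.8,"ry":4.2,"rz":-2.9,"x":1.5,"y":-3.1,"z":0.9,"claw":0.45},{"rx":0.8,"ry":4.2,"rz":-2.9,"x":1.5,"y":-3.1,"z":0.9,"claw":0.45},{"rx":0.8,"ry":4.2,"rz":-2.9,"x":1.5,"y":-3.1,"z":0.9,"claw":0.45},{"rx":0.8,"ry":4.2,"rz":-2.9,"x":1.5,"y":-3.1,"z":0.9,"claw":0.45}]'
python3 - <<'E'
from h import *
plan(tcp_at(0,80),RG)
m=imaging.camera_model("top");im=imaging.masks_of
print(imaging.get_image("top").shape,[(x["conf"],np.round(x["centre"]),onz(m,x["centre"][::-1],17).round()) for x in imaging.recognise("top","syringe_b")])
E
```

```text
t: 8.02
eef_pos: [486.6, 193.0, 146.9]
tcp_rot: [-3.109, -0.31, 0.29]
force: [-0.5, -0.3, 0.6]
width: 42.7
grip_force: 0.0
3 rows: r [ 0.67  4.02 -2.99] xyz cm [ 1.21  -3.215  1.075] | total R [ 2.  12.1 -9. ] mm [ 33.2 -98.6  28.7]
(480, 640, 3) [(0.68, array([237., 197.]), array([539., 336.,  17.])), (0.65, array([240., 164.]), array([532., 415.,  17.])), (0.57, array([278., 346.]), array([442., -27.,  17.])), (0.43, array([258., 435.]), array([ 491., -245.,   17.]))]
```

```bash

python3 -m inch '[{"rx":0.7,"ry":4,"rz":-3,"x":1.2,"y":-3.2,"z":1.0,"claw":0.45},{"rx":0.7,"ry":4,"rz":-3,"x":1.2,"y":-3.2,"z":1.0,"claw":0.45},{"rx":0.7,"ry":4,"rz":-3,"x":1.2,"y":-3.2,"z":1.0,"claw":0.45},{"rx":0,"ry":0,"rz":0,"x":0,"y":0,"z":0,"claw":0.45},{"rx":0,"ry":0,"rz":0,"x":0,"y":0,"z":0,"claw":0.45},{"rx":0,"ry":0,"rz":0,"x":0,"y":0,"z":0,"claw":0.45},{"rx":0,"ry":0,"rz":0,"x":0,"y":0,"z":0,"claw":0.45},{"rx":0,"ry":0,"rz":0,"x":0,"y":0,"z":0,"claw":0.45}]'
python3 - <<'E'
from h import *
plan(tcp_at(0,0),RG,n=3)
E
```

```text
t: 8.78
eef_pos: [494.9, 295.7, 132.9]
tcp_rot: [-3.138, -0.515, 0.452]
force: [-0.7, 0.4, 0.4]
width: 42.0
grip_force: 0.0
3 rows: r [-0.01  0.16 -0.08] xyz cm [ 0.089 -0.098  2.711] | total R [-0.   0.5 -0.2] mm [ 2.9 -2.9 81.3]
```

```bash

python3 -m inch '[{"rx":0,"ry":0.15,"rz":-0.1,"x":0.09,"y":-0.1,"z":2.7,"claw":0.45},{"rx":0,"ry":0.15,"rz":-0.1,"x":0.09,"y":-0.1,"z":2.7,"claw":0.45},{"rx":0,"ry":0.15,"rz":-0.1,"x":0.09,"y":-0.1,"z":2.7,"claw":0.45},{"rx":0,"ry":0,"rz":0,"x":0,"y":0,"z":0,"claw":0.45},{"rx":0,"ry":0,"rz":0,"x":0,"y":0,"z":0,"claw":0},{"rx":0,"ry":0,"rz":0,"x":0,"y":0,"z":0,"claw":0},{"rx":0,"ry":0,"rz":0,"x":0,"y":0,"z":0,"claw":0},{"rx":0,"ry":0,"rz":0,"x":0,"y":0,"z":0,"claw":0}]'
python3 -m inch '[{"rx":0,"ry":0,"rz":0,"x":1.5,"y":0,"z":-2.6,"claw":0},{"rx":0,"ry":0,"rz":0,"x":1.5,"y":0,"z":-2.6,"claw":0},{"rx":0,"ry":0,"rz":0,"x":1.5,"y":0,"z":-2.6,"claw":0},{"rx":0,"ry":0,"rz":0,"x":0,"y":0,"z":0,"claw":0},{"rx":0,"ry":-6,"rz":0,"x":-1,"y":3,"z":0,"claw":0},{"rx":0,"ry":-6,"rz":0,"x":-1,"y":3,"z":0,"claw":0},{"rx":0,"ry":-6,"rz":0,"x":-1,"y":3,"z":0,"claw":0},{"rx":0,"ry":-6,"rz":0,"x":-1,"y":3,"z":0,"claw":0}]'
python3 - <<'E'
from h import *
Pt=xf(TRAY,[[0,38,0]])[0]
plan(Pt+[0,0,80],tgt_R(-.05))
E
```

```text
t: 9.45
eef_pos: [530.6, 317.6, 64.5]
tcp_rot: [3.141, -0.524, 0.46]
force: [0.7, -2.8, 1.0]
width: 23.5
grip_force: 30.0
t: 10.12
eef_pos: [549.9, 192.7, 140.2]
tcp_rot: [-3.141, -0.101, 0.46]
force: [0.6, 0.6, -0.9]
width: 23.2
grip_force: 30.0
5 rows: r [-0.3  -1.13  5.85] xyz cm [-3.033  2.154  1.014] | total R [-1.5 -5.6 29.2] mm [-170.4   74.1   43.2]
```

```bash

python3 -m inch '[{"rx":-0.2,"ry":-0.9,"rz":4.9,"x":-2.6,"y":1.7,"z":0.8,"claw":0},{"rx":-0.2,"ry":-0.9,"rz":4.9,"x":-2.6,"y":1.7,"z":0.8,"claw":0},{"rx":-0.2,"ry":-0.9,"rz":4.9,"x":-2.6,"y":1.7,"z":0.8,"claw":0},{"rx":-0.2,"ry":-0.9,"rz":4.9,"x":-2.6,"y":1.7,"z":0.8,"claw":0},{"rx":-0.2,"ry":-0.9,"rz":4.8,"x":-2.6,"y":1.7,"z":0.8,"claw":0},{"rx":-0.2,"ry":-0.9,"rz":4.8,"x":-2.6,"y":1.7,"z":0.8,"claw":0},{"rx":0,"ry":0,"rz":0,"x":0,"y":0,"z":0,"claw":0},{"rx":0,"ry":0,"rz":0,"x":0,"y":0,"z":0,"claw":0}]'
python3 - <<'E'
from h import *
Pt=xf(TRAY,[[0,38,0]])[0]
plan(Pt+[0,0,8],tgt_R(-.05))
E
```

```text
t: 10.78
eef_pos: [426.8, 59.5, 80.1]
tcp_rot: [-3.134, -0.004, -0.051]
force: [-0.0, -0.3, -0.4]
width: 23.0
grip_force: 30.0
2 rows: r [-0.21 -0.12 -0.02] xyz cm [0.409 0.325 3.606] | total R [-0.4 -0.2 -0. ] mm [ 8.1  6.6 72.1]
```

```bash

python3 -m inch '[{"rx":0,"ry":0,"rz":0,"x":0.8,"y":0.65,"z":2.5,"claw":0},{"rx":0,"ry":0,"rz":0,"x":0,"y":0,"z":3,"claw":0},{"rx":0,"ry":0,"rz":0,"x":0,"y":0,"z":1.7,"claw":0},{"rx":0,"ry":0,"rz":0,"x":0,"y":0,"z":0,"claw":0},{"rx":0,"ry":0,"rz":0,"x":0,"y":0,"z":0,"claw":0.4},{"rx":0,"ry":0,"rz":0,"x":0,"y":0,"z":0,"claw":0.45},{"rx":0,"ry":0,"rz":0,"x":0,"y":0,"z":-1,"claw":0.45},{"rx":0,"ry":0,"rz":0,"x":0,"y":0,"z":-4,"claw":0.45}]'
python3 -m inch '[{"rx":0,"ry":0,"rz":-2,"x":0.3,"y":-2,"z":-2.8,"claw":0.45},{"rx":0,"ry":0,"rz":-2,"x":0.3,"y":-2,"z":-2.8,"claw":0.45},{"rx":0,"ry":0,"rz":-2,"x":0.3,"y":-2,"z":-2.8,"claw":0.45},{"rx":0,"ry":0,"rz":-2,"x":0.3,"y":-2,"z":-2.8,"claw":0.45},{"rx":0,"ry":4.2,"rz":-2.9,"x":1,"y":-3.5,"z":0,"claw":0.45},{"rx":0,"ry":4.2,"rz":-2.9,"x":1,"y":-3.5,"z":0,"claw":0.45},{"rx":0,"ry":4.2,"rz":-2.9,"x":1,"y":-3.5,"z":0,"claw":0.45},{"rx":0,"ry":0,"rz":0,"x":0,"y":0,"z":0,"claw":0.45}]'
python3 - <<'E'
from h import *
plan(tcp_at(72,80),RG,n=8)
m=imaging.camera_model("top");im=imaging.get_image("top")
print([(x["conf"],np.round(x["centre"]),onz(m,x["centre"][::-1],17).round()) for x in imaging.recognise("top","syringe_b")])
E
```

```text
t: 11.45
eef_pos: [433.2, 53.5, 56.3]
tcp_rot: [-3.134, 0.003, -0.049]
force: [0.4, -0.9, -0.7]
width: 41.7
grip_force: 0.0
t: 12.12
eef_pos: [460.4, 246.1, 176.1]
tcp_rot: [3.134, -0.232, 0.25]
force: [-0.7, -0.7, 0.1]
width: 42.1
grip_force: 0.0
8 rows: r [ 0.6   2.08 -1.37] xyz cm [ 0.313 -1.375  0.699] | total R [  4.8  16.7 -11. ] mm [  22.  -113.8   48.9]
[(0.75, array([279., 310.]), array([440.,  59.,  17.])), (0.73, array([277., 342.]), array([445., -18.,  17.])), (0.6, array([241., 161.]), array([530., 423.,  17.]))]
```

```bash

python3 -m inch '[{"rx":0.8,"ry":2.8,"rz":-1.8,"x":0.4,"y":-1.85,"z":0.9,"claw":0.45},{"rx":0.8,"ry":2.8,"rz":-1.8,"x":0.4,"y":-1.85,"z":0.9,"claw":0.45},{"rx":0.8,"ry":2.8,"rz":-1.8,"x":0.4,"y":-1.85,"z":0.9,"claw":0.45},{"rx":0.8,"ry":2.8,"rz":-1.8,"x":0.4,"y":-1.85,"z":0.9,"claw":0.45},{"rx":0.8,"ry":2.8,"rz":-1.8,"x":0.4,"y":-1.85,"z":0.9,"claw":0.45},{"rx":0.8,"ry":2.8,"rz":-1.8,"x":0.4,"y":-1.85,"z":0.9,"claw":0.45},{"rx":0,"ry":0,"rz":0,"x":0,"y":0,"z":0,"claw":0.45},{"rx":0,"ry":0,"rz":0,"x":0,"y":0,"z":0,"claw":0.45}]'
python3 - <<'E'
from h import *
plan(tcp_at(72,0),RG,n=3)
E
```

```text
t: 12.88
eef_pos: [465.5, 357.5, 130.5]
tcp_rot: [3.139, -0.517, 0.446]
force: [-0.3, -0.5, 0.8]
width: 42.4
grip_force: 0.0
3 rows: r [ 0.16  0.13 -0.18] xyz cm [ 0.101 -0.234  2.629] | total R [ 0.5  0.4 -0.5] mm [ 3.2 -7.2 78.8]
```

```bash

python3 -m inch '[{"rx":0.2,"ry":0.15,"rz":-0.2,"x":0.1,"y":-0.5,"z":1.5,"claw":0.45},{"rx":0.15,"ry":0.15,"rz":-0.2,"x":0.1,"y":-0.22,"z":2.5,"claw":0.45},{"rx":0.15,"ry":0.1,"rz":-0.1,"x":0.1,"y":0,"z":2.4,"claw":0.45},{"rx":0,"ry":0,"rz":0,"x":0,"y":0,"z":1.5,"claw":0.45},{"rx":0,"ry":0,"rz":0,"x":0,"y":0,"z":0,"claw":0.45},{"rx":0,"ry":0,"rz":0,"x":0,"y":0,"z":0,"claw":0.45},{"rx":0,"ry":0,"rz":0,"x":0,"y":0,"z":0,"claw":0.45},{"rx":0,"ry":0,"rz":0,"x":0,"y":0,"z":0,"claw":0.45}]'
python3 - <<'E'
from h import *
plan(tcp_at(72,0),RG,n=1)
E
```

```text
t: 13.55
eef_pos: [500.7, 383.2, 65.4]
tcp_rot: [-3.139, -0.528, 0.456]
force: [0.7, -0.4, 0.1]
width: 42.2
grip_force: 0.0
1 rows: r [-0.08 -0.23 -0.06] xyz cm [-0.194  0.093  0.098] | total R [-0.1 -0.2 -0.1] mm [-1.9  0.9  1. ]
```

```bash

python3 -m inch '[{"rx":0,"ry":-0.2,"rz":0,"x":-0.2,"y":0.1,"z":0.1,"claw":0.45},{"rx":0,"ry":0,"rz":0,"x":0,"y":0,"z":0,"claw":0},{"rx":0,"ry":0,"rz":0,"x":0,"y":0,"z":0,"claw":0},{"rx":0,"ry":0,"rz":0,"x":0,"y":0,"z":0,"claw":0},{"rx":0,"ry":0,"rz":0,"x":0,"y":0,"z":0,"claw":0},{"rx":0,"ry":0,"rz":0,"x":0.6,"y":0,"z":-1,"claw":0},{"rx":0,"ry":0,"rz":0,"x":1.5,"y":0,"z":-2.6,"claw":0},{"rx":0,"ry":0,"rz":0,"x":1.5,"y":0,"z":-2.6,"claw":0}]'
python3 -m inch '[{"rx":0,"ry":0,"rz":0,"x":1.5,"y":0,"z":-2.6,"claw":0},{"rx":0,"ry":0,"rz":0,"x":1.5,"y":0,"z":-2.6,"claw":0},{"rx":0,"ry":0,"rz":0,"x":1.5,"y":0,"z":-2.6,"claw":0},{"rx":0,"ry":-4.5,"rz":0,"x":-1,"y":2.5,"z":-1,"claw":0},{"rx":0,"ry":-4.5,"rz":0,"x":-1.5,"y":3,"z":-1,"claw":0},{"rx":0,"ry":-4.5,"rz":0,"x":-1.5,"y":3,"z":0,"claw":0},{"rx":0,"ry":-4.5,"rz":0,"x":-1.5,"y":3,"z":0,"claw":0},{"rx":0,"ry":0,"rz":0,"x":0,"y":0,"z":0,"claw":0}]'
python3 - <<'E'
from h import *
s=env.get_state();m=imaging.camera_model("wrist");im=imaging.get_image("wrist")[...,::-1].copy()
np.save("pics/held.npy",dict(s=s,m=m,im=im),allow_pickle=True)
R=Ro.from_euler("xyz",s["tcp_rot"])*Ro.from_euler("x",np.pi)
c=s["eef_pos"]-R.apply([0,0,-19])
for P in proj(m,c+R.apply([[50,23,-13],[50,-23,-13],[50,-23,13],[50,23,13],[47,23,13],[47,-23,13],[110,0,0],[110,13.5,0],[110,-13.5,0]])):cv2.circle(im,tuple(np.int32(P*16)),24,(0,0,255),1,shift=4)
cv2.imwrite("pics/w4.png",im)
# route to pump
Y=PUMP[2];x=np.array([np.cos(Y),np.sin(Y),0])
th=np.radians(18)
Rp=tgt_R(Y,18)   # nose low 18
sx=Rp.as_matrix()[:,0];print("syr x",sx)
yoke=xf(PUMP,[[-120,0,107]])[0]
for back in(40,-0.0):
    ctr=yoke+sx*(59+back); t=ctr+Rp.as_matrix()[:,2]*19; print(back,ctr,t)
a=(s["eef_pos"],Ro.from_euler("xyz",s["tcp_rot"]))
b=plan([470,0,260],tgt_R(.457+1.05),start=a)
b=plan([520,-200,260],tgt_R(Y),start=b)
E
```

```text
t: 14.22
eef_pos: [497.9, 381.1, 132.1]
tcp_rot: [-3.14, -0.517, 0.457]
force: [1.6, 0.4, -0.2]
width: 23.0
grip_force: 30.0
t: 14.88
eef_pos: [499.5, 248.1, 220.0]
tcp_rot: [3.14, -0.205, 0.454]
force: [0.3, 0.5, -0.6]
width: 23.1
grip_force: 30.0
syr x [-0.76022189  0.57146407  0.30901699]
40 [ 571.95938474 -294.92980282  137.59268244] [ 567.26617451 -291.40188414  119.52260863]
-0.0 [ 602.36826024 -317.78836548  125.23200267] [ 597.67505001 -314.26044679  107.16192886]
9 rows: r [ 0.7  -1.18 -6.68] xyz cm [-2.447  1.488 -0.7  ] | total R [  6.3 -10.6 -60.1] mm [-124.3  210.2  -66.5]
9 rows: r [-0.   0.  -6.3] xyz cm [-2.365 -0.312 -0.   ] | total R [ -0.    0.  -56.7] mm [-196.4   62.6    0. ]
```

View pics/w4.png

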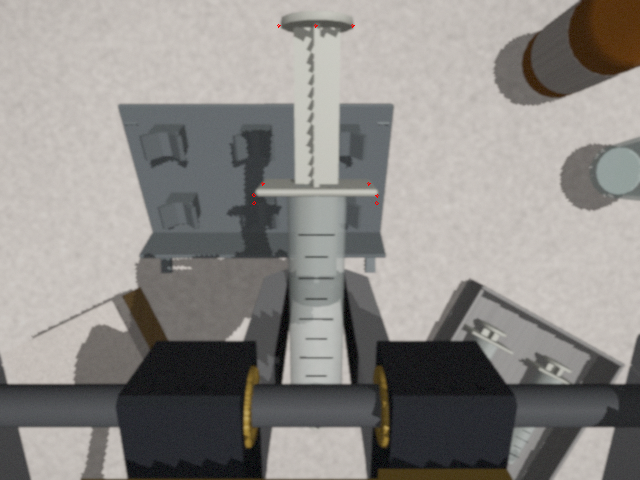

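The drawn syringe is held straight: its disc is at (20,317), and its flange edge is at rows ~183–195 where I predicted 197–204. So it sits about 3 mm further toward the plunger in the grip; I quantify that from the edge profile.

```bash
python3 - <<'E'
from h import *
d=np.load("pics/held.npy",allow_pickle=True).item();s,m=d["s"],d["m"];g=d["im"].mean(2)
for c in((262,282),(352,370)):print(c,dict(zip(range(176,208),np.int32(g[176:208,c[0]:c[1]].mean(1)))))
print("disc",dict(zip(range(4,44,1),np.int32(g[4:44,300:330].mean(1)))))
print("wing row190",np.int32(g[192,246:264]),np.int32(g[192,368:388]))
R=Ro.from_euler("xyz",s["tcp_rot"])*Ro.from_euler("x",np.pi)
for e in(0,3):
  c=s["eef_pos"]-R.apply([0,0,-19])+R.apply([e,0,0])
  print(e,[ (n,proj(m,c+R.apply([q]))[0].round(1).tolist()) for n,q in(("47,13",[47,15,13]),("50,13",[50,15,13]),("50,-13",[50,15,-13]),("d top out",[110,0,13.5]),("d top in",[107,0,13.5]),("d bot in",[107,0,-13.5]))])
E
```

```text
(262, 282) {176: np.int32(103), 177: np.int32(102), 178: np.int32(105), 179: np.int32(108), 180: np.int32(111), 181: np.int32(113), 182: np.int32(114), 183: np.int32(116), 184: np.int32(116), 185: np.int32(117), 186: np.int32(117), 187: np.int32(120), 188: np.int32(134), 189: np.int32(158), 190: np.int32(177), 191: np.int32(188), 192: np.int32(189), 193: np.int32(177), 194: np.int32(163), 195: np.int32(142), 196: np.int32(112), 197: np.int32(91), 198: np.int32(86), 199: np.int32(84), 200: np.int32(83), 201: np.int32(82), 202: np.int32(84), 203: np.int32(81), 204: np.int32(76), 205: np.int32(68), 206: np.int32(61), 207: np.int32(58)}
(352, 370) {176: np.int32(107), 177: np.int32(106), 178: np.int32(108), 179: np.int32(111), 180: np.int32(113), 181: np.int32(114), 182: np.int32(115), 183: np.int32(115), 184: np.int32(117), 185: np.int32(116), 186: np.int32(117), 187: np.int32(120), 188: np.int32(133), 189: np.int32(160), 190: np.int32(183), 191: np.int32(193), 192: np.int32(192), 193: np.int32(182), 194: np.int32(165), 195: np.int32(144), 196: np.int32(118), 197: np.int32(104), 198: np
[... 757 characters left out ...]
 np.int32(141), 35: np.int32(146), 36: np.int32(154), 37: np.int32(165), 38: np.int32(174), 39: np.int32(180), 40: np.int32(183), 41: np.int32(185), 42: np.int32(186), 43: np.int32(185)}
wing row190 [ 59  54  55  54  57  57  58  62  82 118 148 171 182 187 188 188 188 190] [193 192 192 194 193 194 191 188 177 156 126 111 108 107 106 115 137 166
 184 191]
0 [('47,13', [275.1, 202.8]), ('50,13', [274.9, 194.9]), ('50,-13', [280.8, 183.4]), ('d top out', [315.2, 16.6]), ('d top in', [315.2, 26.5]), ('d bot in', [315.4, 40.7])]
3 [('47,13', [274.9, 194.9]), ('50,13', [274.7, 186.9]), ('50,-13', [280.6, 176.5]), ('d top out', [315.2, 6.5]), ('d top in', [315.2, 16.6]), ('d bot in', [315.4, 32.4])]
```

```bash

python3 -m inch '[{"rx":0.7,"ry":-1.2,"rz":-6.7,"x":-2.4,"y":1.5,"z":-0.7,"claw":0},{"rx":0.7,"ry":-1.2,"rz":-6.7,"x":-2.4,"y":1.5,"z":-0.7,"claw":0},{"rx":0.7,"ry":-1.2,"rz":-6.7,"x":-2.4,"y":1.5,"z":-0.7,"claw":0},{"rx":0.7,"ry":-1.2,"rz":-6.7,"x":-2.4,"y":1.5,"z":-0.7,"claw":0},{"rx":0.7,"ry":-1.2,"rz":-6.7,"x":-2.4,"y":1.5,"z":-0.7,"claw":0},{"rx":0.7,"ry":-1.2,"rz":-6.7,"x":-2.4,"y":1.5,"z":-0.7,"claw":0},{"rx":0.7,"ry":-1.2,"rz":-6.7,"x":-2.4,"y":1.5,"z":-0.7,"claw":0},{"rx":0.7,"ry":-1.2,"rz":-6.7,"x":-2.4,"y":1.5,"z":-0.7,"claw":0}]'
python3 - <<'E'
from h import *
print(env.get_state()["qpos"])
plan([567,-291,210],tgt_R(PUMP[2],18),n=16)
E
```

```text
t: 15.6
eef_pos: [460.4, 32.5, 253.3]
tcp_rot: [3.133, -0.022, 1.404]
force: [0.5, 0.1, -0.2]
width: 23.4
grip_force: 30.0
[-0.09886284  0.0685087   1.64944347  0.02178527  1.41313192  0.06486623]
16 rows: r [ 0.69  0.96 -3.87] xyz cm [-2.26  -0.045 -0.084] | total R [ 11.   15.3 -61.9] mm [-302.2  158.6   38.1]
```

```bash

python3 -m inch '[{"rx":0.7,"ry":0.95,"rz":-3.9,"x":-2.26,"y":-0.05,"z":-0.1,"claw":0},{"rx":0.7,"ry":0.95,"rz":-3.9,"x":-2.26,"y":-0.05,"z":-0.1,"claw":0},{"rx":0.7,"ry":0.95,"rz":-3.9,"x":-2.26,"y":-0.05,"z":-0.1,"claw":0},{"rx":0.7,"ry":0.95,"rz":-3.9,"x":-2.26,"y":-0.05,"z":-0.1,"claw":0},{"rx":0.7,"ry":0.95,"rz":-3.9,"x":-2.26,"y":-0.05,"z":-0.1,"claw":0},{"rx":0.7,"ry":0.95,"rz":-3.9,"x":-2.26,"y":-0.05,"z":-0.1,"claw":0},{"rx":0.7,"ry":0.95,"rz":-3.9,"x":-2.26,"y":-0.05,"z":-0.1,"claw":0},{"rx":0.7,"ry":0.95,"rz":-3.9,"x":-2.26,"y":-0.05,"z":-0.1,"claw":0}]'
python3 -m inch '[{"rx":0.7,"ry":0.95,"rz":-3.9,"x":-2.26,"y":-0.05,"z":-0.1,"claw":0},{"rx":0.7,"ry":0.95,"rz":-3.9,"x":-2.26,"y":-0.05,"z":-0.1,"claw":0},{"rx":0.7,"ry":0.95,"rz":-3.9,"x":-2.26,"y":-0.05,"z":-0.1,"claw":0},{"rx":0.7,"ry":0.95,"rz":-3.9,"x":-2.26,"y":-0.05,"z":-0.1,"claw":0},{"rx":0.7,"ry":0.95,"rz":-3.9,"x":-2.26,"y":-0.05,"z":-0.1,"claw":0},{"rx":0.7,"ry":0.95,"rz":-3.9,"x":-2.26,"y":-0.05,"z":-0.1,"claw":0},{"rx":0.7,"ry":0.95,"rz":-3.9,"x":-2.26,"y":-0.05,"z":-0.1,"claw":0},{"rx":0,"ry":0,"rz":0,"x":0,"y":0,"z":0,"claw":0}]'
cat >> h.py <<'E'
EOFF=2.6
def pump_tcp(back,tilt,up=0,e=None,pivot=59,fwd=0):
    "TCP for syringe with point x=-pivot at (yoke shifted back along axis), tilted nose low"
    e=EOFF if e is None else e
    R=tgt_R(PUMP[2],tilt);M=R.as_matrix()
    y=xf(PUMP,[[-120+fwd,0,107+up]])[0]
    return y+M[:,0]*(pivot+back-e)+M[:,2]*19,R
E
python3 - <<'E'
from h import *
print(env.get_state()["qpos"])
P,R=pump_tcp(40,18);print(P)
a=plan(P+[0,0,60],R)
plan(P,R,start=a)
E
```

```text
t: 16.27
eef_pos: [469.2, -145.6, 246.0]
tcp_rot: [-3.105, -0.167, 1.946]
force: [0.4, 0.3, 0.0]
width: 23.4
grip_force: 30.0
t: 16.93
eef_pos: [553.7, -278.3, 213.8]
tcp_rot: [-3.13, -0.297, 2.43]
force: [1.2, 0.8, -0.6]
width: 23.1
grip_force: 30.0
[-0.59293979  0.52240418  1.13235499  0.02409812  1.78344888 -1.45212156]
[ 569.24275142 -292.88769071  118.71916445]
2 rows: r [ 0.26  0.47 -1.84] xyz cm [-1.539 -0.05   1.36 ] | total R [ 0.5  0.9 -3.7] mm [-30.7  -0.6  27.3]
2 rows: r [0. 0. 0.] xyz cm [-0.927 -0.     2.853] | total R [0. 0. 0.] mm [-18.5  -0.   57.1]
```

```bash

python3 -m inch '[{"rx":0.15,"ry":0.3,"rz":-1.2,"x":-1.2,"y":0,"z":1.4,"claw":0},{"rx":0.15,"ry":0.3,"rz":-1.2,"x":-1.2,"y":0,"z":1.4,"claw":0},{"rx":0.15,"ry":0.3,"rz":-1.2,"x":-1.2,"y":0,"z":1.4,"claw":0},{"rx":0,"ry":0,"rz":0,"x":0,"y":0,"z":0,"claw":0},{"rx":0,"ry":0,"rz":0,"x":0,"y":0,"z":0,"claw":0},{"rx":0,"ry":0,"rz":0,"x":0,"y":0,"z":0,"claw":0},{"rx":0,"ry":0,"rz":0,"x":0,"y":0,"z":0,"claw":0},{"rx":0,"ry":0,"rz":0,"x":0,"y":0,"z":0,"claw":0}]'
python3 - <<'E'
from h import *
P,R=pump_tcp(40,18);plan(P,R)
s=env.get_state();m=imaging.camera_model("wrist");im=imaging.get_image("wrist")[...,::-1].copy()
np.save("pics/pre.npy",dict(s=s,m=m,im=im),allow_pickle=True)
Q=xf(PUMP,[[x-61,y,z] for x,y,z in((22,14.75,107),(22,-14.75,107),(52,12,111),(52,-12,111),(52,23,111),(52,-23,111))])
for p in proj(m,Q):cv2.circle(im,tuple(np.int32(p*16)),24,(0,0,255),1,shift=4)
Rs=Ro.from_euler("xyz",s["tcp_rot"])*Ro.from_euler("x",np.pi);c=s["eef_pos"]-Rs.apply([0,0,-19])+Rs.apply([EOFF,0,0])
for p in proj(m,c+Rs.apply([[47,23,13],[47,-23,13],[50,23,13],[50,-23,13]])):cv2.circle(im,tuple(np.int32(p*16)),24,(0,255,0),1,shift=4)
cv2.imwrite("pics/w5.png",cv2.convertScaleAbs(im,alpha=1.3))
E
```

```text
t: 17.6
eef_pos: [567.2, -290.7, 168.6]
tcp_rot: [3.141, -0.311, 2.494]
force: [0.1, -0.2, -0.9]
width: 23.0
grip_force: 30.0
2 rows: r [ 0.05  0.09 -0.09] xyz cm [-0.903 -0.028  2.329] | total R [ 0.1  0.2 -0.2] mm [-18.   -0.6  46.6]
```

View pics/w5.png

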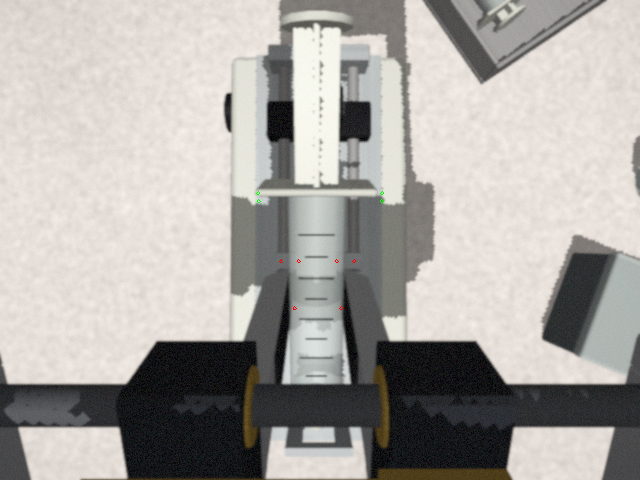

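The syringe sits centred over the cradle (columns 318 vs housing centre 318.5), with the yoke visible at the bottom (rows ~428–455). I check the predicted against the observed rows numerically.

```bash
python3 - <<'E'
from h import *
d=np.load("pics/pre.npy",allow_pickle=True).item();s,m=d["s"],d["m"];g=cv2.cvtColor(d["im"],cv2.COLOR_BGR2GRAY)
pr=lambda n,r,c:print(n,r[0],np.int32(g[r[0]:r[1],c[0]:c[1]].mean(1)))
pr("flange",(184,204),(262,282));pr("yoke",(420,462),(310,328));pr("yokeL",(420,462),(291,298));pr("rear",(50,70),(240,252))
print("yoke cols row445",np.int32(g[441:447,278:362].mean(0)))
print("hous cols row 80",np.int32(g[76:84,225:240].mean(0)),np.int32(g[76:84,396:412].mean(0)))
Rs=Ro.from_euler("xyz",s["tcp_rot"])*Ro.from_euler("x",np.pi);c=s["eef_pos"]-Rs.apply([0,0,-19])
for e in(2.6,5):print(e,proj(m,c+Rs.apply([[47+e,15,13],[50+e,15,13]])).round(1).tolist())
P=[(-122.5,20,124),(-122.5,-20,124),(-117.5,20,124),(-117.5,-20,124),(-117.5,10,117),(-117.5,-10,117),(139,50,75),(139,64,75),(139,-64,75),(-139,0,75)]
print(list(zip(P,proj(m,xf(PUMP,P)).round(1).tolist())))
E
```

```text
flange 184 [ 80  80  80  82  98 126 150 164 170 167 157 140 116 103 105 107 104 102
 101  99]
yoke 420 [ 35  35  34  34  35  42  73 119 150 161 161 161 161 160 160 160 159 160
 160 161 162 152 117  75  57  56  62  92 130 150 156 156 156 156 156 157
 160 166 169 169 169 169]
yokeL 420 [ 35  34  36  34  33  33  36  44  53  53  56  54  55  54  56  56  55  55
  55  55  55  55  56  57  53  55  62  93 131 150 157 157 157 156 156 158
 162 169 171 171 172 171]
rear 50 [176 176 177 177 177 176 171 159 149 152 160 168 172 172 172 173 173 172
 172 173]
yoke cols row445 [172 172 173 173 172 168 156 128  88  63  56  56  56  57  56  56  57  55
  57  57  57  58  57  63  73  82  85  86  87  88  85  86  86  87  87  87
  87  87  86  86  86  87  88  86  87  87  87  85  87  88  87  86  86  86
  85  83  77  65  57  55  55  58  56  55  56  55  56  55  55  56  55  57
  67  99 136 161 170 171 171 171 171 170 170 162]
hous cols row 80 [177 178 179 178 178 171 159 149 152 158 164 168 171 173 173] [173 173 172 166 151 124 100  88  86  90  99 119 142 161 170 174]
2.6 [[279.5, 200.7], [279.3, 192.7]]
5 [[279.3, 194.3], [279.2, 186.3]]
[((-122.5, 20, 124), [283.6, 456.1]), ((-122.5, -20, 124), [352.0, 455.9]), ((-117.5, 20, 124), [283.6, 447.4]), ((-117.5, -20, 124), [351.9, 447.2]), ((-117.5, 10, 117), [301.1, 441.5]), ((-117.5, -10, 117), [334.3, 441.4]), ((139, 50, 75), [247.9, 55.1]), ((139, 64, 75), [228.6, 55.1]), ((139, -64, 75), [404.4, 54.7]), ((-139, 0, 75), [317.5, 443.2])]
```

```bash
python3 - <<'E'
from h import *
def ct(s,m):
    R0=Ro.from_euler("xyz",s["tcp_rot"]);Rc=cv2.Rodrigues(m["rvec"])[0]
    return R0.inv().apply(-Rc.T@m["tvec"]-s["eef_pos"]).round(2),np.degrees((R0.inv()*Ro.from_matrix(Rc.T)*Ro.from_matrix([[0,-.961,-.276],[1,0,0],[0,-.276,.961]]).inv()).as_rotvec()).round(2)
for f in("held","pre"):
    d=np.load(f"pics/{f}.npy",allow_pickle=True).item();print(f,ct(d["s"],d["m"]))
print(ct(env.get_state(),imaging.camera_model("wrist")))
s=env.get_state();print(s["eef_pos"],s["tcp_rot"])
E
```

```text
held (array([  79.08,    0.43, -180.18]), array([ 0.05,  0.03, -0.05]))
pre (array([  80.54,   -1.32, -179.83]), array([ 0.04,  0.13, -0.05]))
(array([  80.55,   -1.33, -179.82]), array([ 0.04,  0.13, -0.05]))
[ 567.27035357 -290.76076282  168.54029006] [ 3.14079169 -0.3108811   2.49370917]
```

```bash
cat >> h.py <<'E'
EOFF=2.8
RCT=Ro.from_matrix([[0,-.961,-.2764],[1,0,0],[0,-.2764,.961]])
def camstate():
    m=imaging.camera_model("wrist");Rc=Ro.from_matrix(cv2.Rodrigues(m["rvec"])[0].T)
    R=Rc*RCT.inv();return -Rc.apply(m["tvec"])-R.apply([79.3,0.1,-180]),R
E
python3 - <<'E'
from h import *
c=camstate();print(c[0],c[1].as_euler("xyz"))
for n,(b,t,f) in dict(back40=(40,18,0),back20=(20,18,0),pre=(2,18,0)).items():
    P,R=pump_tcp(b,t);print(n,P);c=plan(P,R,start=c)
E
```

```text
[ 564.97562392 -290.87320867  168.69711253] [ 3.14115009 -0.3135172   2.49464002]
back40 [ 569.3947958  -293.00198352  118.65736105]
2 rows: r [ 0.03  0.02 -0.06] xyz cm [-1.001  0.047  2.306] | total R [ 0.1  0.  -0.1] mm [-20.    0.9  46.1]
back20 [ 584.59923355 -304.43126485  112.47702116]
1 rows: r [0. 0. 0.] xyz cm [-2. -0.  0.] | total R [0. 0. 0.] mm [-20.  -0.   0.]
pre [ 598.28322752 -314.71761804  106.91471526]
1 rows: r [0. 0. 0.] xyz cm [-1.8  0.  -0. ] | total R [0. 0. 0.] mm [-18.   0.  -0.]
```

```bash

python3 -m inch '[{"rx":0,"ry":0,"rz":0,"x":-0.5,"y":0.05,"z":1.5,"claw":0},{"rx":0,"ry":0,"rz":0,"x":-0.5,"y":0.05,"z":1.5,"claw":0},{"rx":0,"ry":0,"rz":0,"x":-1,"y":0,"z":1.6,"claw":0},{"rx":0,"ry":0,"rz":0,"x":0,"y":0,"z":0,"claw":0},{"rx":0,"ry":0,"rz":0,"x":-1,"y":0,"z":0,"claw":0},{"rx":0,"ry":0,"rz":0,"x":-1,"y":0,"z":0,"claw":0},{"rx":0,"ry":0,"rz":0,"x":0,"y":0,"z":0,"claw":0},{"rx":0,"ry":0,"rz":0,"x":0,"y":0,"z":0,"claw":0}]'
python3 - <<'E'
from h import *
c=camstate();print(c[0])
P,R=pump_tcp(2,18);c=plan(P,R,start=c)
E
```

```text
t: 18.32
eef_pos: [587.7, -305.0, 111.7]
tcp_rot: [3.141, -0.312, 2.494]
force: [-0.1, 0.5, -1.1]
width: 23.1
grip_force: 30.0
[ 585.38777072 -305.15926426  111.8758947 ]
1 rows: r [ 0.07  0.   -0.14] xyz cm [-1.68   0.015 -0.024] | total R [ 0.1  0.  -0.1] mm [-16.8   0.1  -0.2]
```

```bash

python3 -m inch '[{"rx":0,"ry":0,"rz":0,"x":-0.5,"y":0,"z":0,"claw":0},{"rx":0,"ry":0,"rz":0,"x":-0.5,"y":0,"z":0,"claw":0},{"rx":0,"ry":0,"rz":0,"x":-0.4,"y":0,"z":0,"claw":0},{"rx":0,"ry":0,"rz":0,"x":-0.3,"y":0,"z":0,"claw":0},{"rx":0,"ry":0,"rz":0,"x":0,"y":0,"z":0,"claw":0},{"rx":0,"ry":0,"rz":0,"x":0,"y":0,"z":0,"claw":0},{"rx":0,"ry":0,"rz":0,"x":0,"y":0,"z":0,"claw":0},{"rx":0,"ry":0,"rz":0,"x":0,"y":0,"z":0,"claw":0}]'
python3 - <<'E'
from h import *
c=camstate();print(c[0])
for b,t,u in((1,9,0),(0,0,1)):
    P,R=pump_tcp(b,t,u);print(P);c=plan(P,R,start=c,n=3)
E
```

```text
t: 18.98
eef_pos: [599.6, -313.9, 106.1]
tcp_rot: [3.141, -0.313, 2.494]
force: [0.7, 0.9, -0.5]
width: 23.3
grip_force: 30.0
[ 597.29726497 -314.04826587  106.2635044 ]
[ 599.68590481 -315.77202029   97.18197293]
3 rows: r [ 0.02 -3.03 -0.04] xyz cm [-0.174  0.002  0.267] | total R [ 0.  -9.1 -0.1] mm [-5.6  0.1  7.7]
[ 602.29818527 -317.73568963   89.        ]
3 rows: r [ 0. -3. -0.] xyz cm [-0.137  0.     0.26 ] | total R [ 0. -9. -0.] mm [-4.5  0.   7.6]
```

```bash

python3 -m inch '[{"rx":0,"ry":-2.25,"rz":0,"x":-0.13,"y":0,"z":0.2,"claw":0},{"rx":0,"ry":-2.25,"rz":0,"x":-0.13,"y":0,"z":0.2,"claw":0},{"rx":0,"ry":-2.25,"rz":0,"x":-0.13,"y":0,"z":0.2,"claw":0},{"rx":0,"ry":-2.25,"rz":0,"x":-0.13,"y":0,"z":0.2,"claw":0},{"rx":0,"ry":0,"rz":0,"x":0,"y":0,"z":0,"claw":0},{"rx":0,"ry":0,"rz":0,"x":0,"y":0,"z":0,"claw":0},{"rx":0,"ry":0,"rz":0,"x":0,"y":0,"z":0,"claw":0},{"rx":0,"ry":0,"rz":0,"x":0,"y":0,"z":0,"claw":0}]'
python3 - <<'E'
from h import *
c=camstate();print(c[0])
for b,t,u in((.5,5,0.5),(0,0,1)):
    P,R=pump_tcp(b,t,u);print(P);c=plan(P,R,start=c,n=3)
E
```

```text
t: 19.65
eef_pos: [602.4, -316.1, 96.9]
tcp_rot: [3.141, -0.156, 2.494]
force: [0.3, 0.2, -0.9]
width: 23.3
grip_force: 30.0
[ 600.19470387 -316.26146405   96.82277872]
[ 600.74729808 -316.56987698   93.51403135]
3 rows: r [ 0.01 -1.37 -0.05] xyz cm [-0.036  0.003  0.106] | total R [ 0.  -4.1 -0.1] mm [-1.1  0.1  3.2]
[ 602.29818527 -317.73568963   89.        ]
3 rows: r [-0.   -1.67 -0.  ] xyz cm [-0.073  0.     0.146] | total R [-0. -5. -0.] mm [-2.3  0.   4.3]
```

```bash

python3 -m inch '[{"rx":0,"ry":-2,"rz":0,"x":-0.05,"y":0,"z":0.16,"claw":0},{"rx":0,"ry":-2,"rz":0,"x":-0.05,"y":0,"z":0.16,"claw":0},{"rx":0,"ry":0,"rz":0,"x":0,"y":0,"z":0,"claw":0},{"rx":0,"ry":-1.7,"rz":0,"x":-0.08,"y":0,"z":0.14,"claw":0},{"rx":0,"ry":-1.7,"rz":0,"x":-0.08,"y":0,"z":0.14,"claw":0},{"rx":0,"ry":-1.7,"rz":0,"x":-0.08,"y":0,"z":0.14,"claw":0},{"rx":0,"ry":0,"rz":0,"x":0,"y":0,"z":0,"claw":0},{"rx":0,"ry":0,"rz":0,"x":0,"y":0,"z":0,"claw":0}]'
python3 - <<'E'
from h import *
c=camstate();print(c[0],env.get_state()["moment"])
P,R=pump_tcp(0,0,0);print(P);c=plan(P,R,start=c,n=1)
E
```

```text
t: 20.32
eef_pos: [604.3, -317.5, 89.3]
tcp_rot: [3.141, 0.002, 2.494]
force: [-0.3, -0.8, -0.8]
width: 23.2
grip_force: 30.0
[ 602.24155776 -317.73761334   89.08690956] [-0.08540004 -0.20293829  0.05775571]
[ 602.29818527 -317.73568963   88.        ]
1 rows: r [ 0.02 -0.05 -0.14] xyz cm [-0.004  0.004  0.109] | total R [ 0.  -0.  -0.1] mm [-0.   0.   1.1]
```

```bash

python3 -m inch '[{"rx":0,"ry":0,"rz":0,"x":0,"y":0,"z":0.1,"claw":0},{"rx":0,"ry":0,"rz":0,"x":0,"y":0,"z":0.05,"claw":0},{"rx":0,"ry":0,"rz":0,"x":0,"y":0,"z":0,"claw":0},{"rx":0,"ry":0,"rz":0,"x":0,"y":0,"z":0,"claw":0},{"rx":0,"ry":0,"rz":0,"x":0,"y":0,"z":0,"claw":0},{"rx":0,"ry":0,"rz":0,"x":0,"y":0,"z":0,"claw":0},{"rx":0,"ry":0,"rz":0,"x":0,"y":0,"z":0,"claw":0},{"rx":0,"ry":0,"rz":0,"x":0,"y":0,"z":0,"claw":0}]'
python3 - <<'E'
from h import *
c=camstate();print(c[0])
m=imaging.camera_model("wrist");im=imaging.get_image("wrist");np.save("pics/seat.npy",dict(m=m,im=im),allow_pickle=True)
g=cv2.cvtColor(im,cv2.COLOR_RGB2GRAY)
for cc in((262,282),(352,370)):print(cc,np.int32(g[176:208,cc[0]:cc[1]].mean(1)))
print(proj(m,xf(PUMP,[[47-61,15,120],[50-61,15,120],[52-61,15,111],[45-61,15,111]])))
E
```

```text
t: 20.98
eef_pos: [605.1, -317.5, 88.6]
tcp_rot: [3.14, 0.004, 2.493]
force: [-0.0, 2.1, 5.6]
width: 23.2
grip_force: 30.0
[ 603.05600445 -317.72678125   88.27924283]
(262, 282) [ 92  91  90  89  89  88  89  89  89  89  89  89  91  97 104 108 108 106
 101  95  90  88  89  89  90  89  90  89  89  89  89  89]
(352, 370) [ 90  91  90  89  88  89  88  89  89  89  89  89  91  98 105 109 110 107
 102  96  91  89  88  88  88  89  89  88  88  88  88  88]
[[273.9810671  194.33444317]
 [273.7265425  186.36517195]
 [275.8547645  177.25812159]
 [276.38847766 194.89221068]]
```

```bash

python3 -m inch '[{"rx":0,"ry":0,"rz":0,"x":0,"y":0,"z":0,"claw":0.3},{"rx":0,"ry":0,"rz":0,"x":0,"y":0,"z":0,"claw":0.45},{"rx":0,"ry":0,"rz":0,"x":0,"y":0,"z":0,"claw":0.45},{"rx":0,"ry":0,"rz":0,"x":0,"y":0,"z":0,"claw":0.45},{"rx":0,"ry":0,"rz":0,"x":0,"y":0,"z":-1.5,"claw":0.45},{"rx":0,"ry":0,"rz":0,"x":0,"y":0,"z":-3,"claw":0.45},{"rx":0,"ry":0,"rz":0,"x":0,"y":0,"z":-4,"claw":0.45},{"rx":0,"ry":0,"rz":0,"x":0,"y":0,"z":0,"claw":0.45}]'
python3 - <<'E'
from h import *
c=camstate();print(c[0])
m=imaging.camera_model("wrist");im=imaging.get_image("wrist");np.save("pics/seat2.npy",dict(m=m,im=im),allow_pickle=True)
r=imaging.masks_of("wrist","pusher_grip");print([(x["conf"],x["centre"],x["pixels"].sum()) for x in r])
v=im[...,::-1].copy()
for p in proj(m,xf(PUMP,[[x-61,y,107+z] for x,y,z in((47,23,13),(47,-23,13),(50,23,13),(50,-23,13),(110,13.5,0),(110,-13.5,0),(110,0,13.5),(-50,12,0),(-50,-12,0),(52,23,4),(52,-23,4))])):cv2.circle(v,tuple(np.int32(p*16)),24,(0,0,255),1,shift=4)
for bx in(120,130,140,150):
  print(bx,proj(m,xf(PUMP,[[bx-61,14,133],[bx-61,-14,133]])).round(1).tolist())
cv2.imwrite("pics/w6.png",cv2.convertScaleAbs(v,alpha=1.4))
E
```

```text
t: 21.7
eef_pos: [607.6, -320.0, 180.7]
tcp_rot: [3.14, 0.016, 2.493]
force: [0.8, -0.7, 1.1]
width: 42.0
grip_force: 0.0
[ 605.57354101 -320.18005999  180.34918215]
[(0.57, [0.0, 309.0], np.int64(556))]
120 [[287.3, 14.0], [342.8, 13.8]]
130 [[286.8, -8.4], [343.2, -8.5]]
140 [[286.3, -31.4], [343.5, -31.6]]
150 [[285.9, -55.1], [343.9, -55.3]]
```

View pics/w6.png

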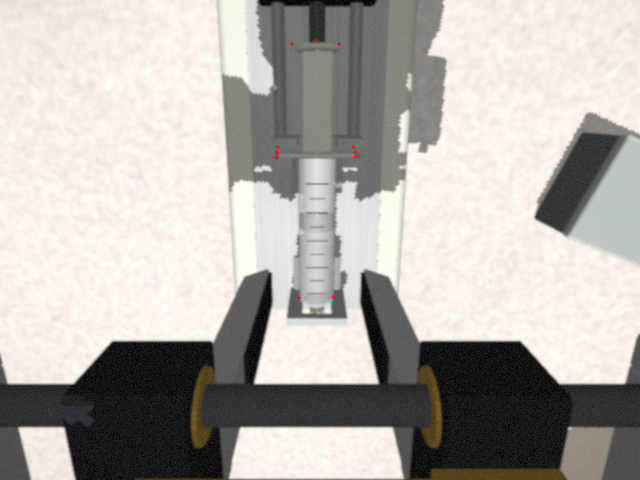

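The picture shows the syringe seated: flange edge at row ~155 on the predicted slot points, nose through the yoke at row ~308. The pusher carriage is just at the top edge, so I move back over it to measure.

```bash

python3 -m inch '[{"rx":0,"ry":-0.3,"rz":0,"x":2.5,"y":0,"z":0,"claw":0.45},{"rx":0,"ry":-0.3,"rz":0,"x":2.5,"y":0,"z":0,"claw":0.45},{"rx":0,"ry":-0.3,"rz":0,"x":2.5,"y":0,"z":0,"claw":0.45},{"rx":0,"ry":0,"rz":0,"x":2.5,"y":0,"z":0,"claw":0.45},{"rx":0,"ry":0,"rz":0,"x":0,"y":0,"z":0,"claw":0.45},{"rx":0,"ry":0,"rz":0,"x":0,"y":0,"z":0,"claw":0.45},{"rx":0,"ry":0,"rz":0,"x":0,"y":0,"z":0,"claw":0.45},{"rx":0,"ry":0,"rz":0,"x":0,"y":0,"z":0,"claw":0.45}]'
python3 - <<'E'
from h import *
m=imaging.camera_model("wrist");im=imaging.get_image("wrist");np.save("pics/push.npy",dict(m=m,im=im),allow_pickle=True)
c=camstate();print(c[0],c[1].as_euler("xyz"))
r=imaging.masks_of("wrist","pusher_grip");print([(x["conf"],x["centre"],x["pixels"].sum()) for x in r])
k=r[0]["pixels"];rows=np.where(k.any(1))[0]
for q in rows[::4]:
    w=np.where(k[q])[0];print(q,w.min(),w.max(),end="; ")
print()
for bx in(110,120,124,134,144,150):
  print(bx,proj(m,xf(PUMP,[[bx-61,14,133],[bx-61,-14,133],[bx-61,0,107]])).round(1).tolist())
g=cv2.cvtColor(im,cv2.COLOR_RGB2GRAY);print(np.int32(g[:160:3,308:324].mean(1)))
E
```

```text
t: 22.47
eef_pos: [525.0, -257.7, 171.1]
tcp_rot: [3.141, 0.019, 2.493]
force: [0.4, -0.0, 0.5]
width: 42.4
grip_force: 0.0
[ 523.05264894 -257.96498534  170.82667541] [3.14138454 0.01599292 2.49434183]
[(0.63, [157.1, 318.3], np.int64(5335))]
135 264 366; 139 260 373; 143 260 373; 147 260 373; 151 261 373; 155 261 373; 159 261 373; 163 261 372; 167 261 372; 171 261 372; 175 262 371; 179 291 343; 183 292 342; 187 292 342; 
110 [[290.6, 234.0], [340.3, 233.9], [315.5, 221.4]]
120 [[290.2, 216.9], [340.6, 216.8], [315.4, 205.8]]
124 [[290.0, 209.9], [340.7, 209.8], [315.4, 199.5]]
134 [[289.6, 192.1], [341.0, 192.0], [315.4, 183.3]]
144 [[289.2, 173.8], [341.3, 173.7], [315.3, 166.8]]
150 [[289.0, 162.6], [341.4, 162.5], [315.3, 156.8]]
[103 103 101 102 101 102 103 104 104 103 101 101 103 104 104 103 102 101
 101 100  99 101 103 103  95  83  88  85  86  88  88  83  49  43  42  41
  41  42  42  42  43  42  41  42  40  33  14  14  15   7  11  12  11  13]
```

```bash
python3 - <<'E'
from h import *
P=xf(PUMP,[[145.4-61,0,0]])[0]+[.6,.8,0];R=tgt_R(PUMP[2])
c=plan(P+[0,0,160],R,start=camstate())
plan(P+[0,0,103],R,start=c)
E
```

```text
2 rows: r [ 0.01  0.46 -0.08] xyz cm [2.45  0.037 0.515] | total R [ 0.   0.9 -0.2] mm [49.   0.7 10.1]
2 rows: r [0. 0. 0.] xyz cm [-0.   -0.    2.85] | total R [0. 0. 0.] mm [-0. -0. 57.]
```

```bash

python3 -m inch '[{"rx":0,"ry":0.5,"rz":-0.1,"x":2.5,"y":0.05,"z":0.3,"claw":0.45},{"rx":0,"ry":0.5,"rz":-0.1,"x":2.4,"y":0.05,"z":0.3,"claw":0.45},{"rx":0,"ry":0,"rz":0,"x":0,"y":0,"z":0,"claw":0.45},{"rx":0,"ry":0,"rz":0,"x":0,"y":0,"z":0,"claw":0.45},{"rx":0,"ry":0,"rz":0,"x":0,"y":0,"z":1.5,"claw":0.45},{"rx":0,"ry":0,"rz":0,"x":0,"y":0,"z":1.0,"claw":0.45},{"rx":0,"ry":0,"rz":0,"x":0,"y":0,"z":0,"claw":0.45},{"rx":0,"ry":0,"rz":0,"x":0,"y":0,"z":0,"claw":0.45}]'
python3 - <<'E'
from h import *
P=xf(PUMP,[[145.4-61,0,0]])[0]+[.6,.8,0];R=tgt_R(PUMP[2])
print(env.get_state()["force"]);plan(P+[0,0,103],R,start=camstate())
E
```

```text
t: 23.23
eef_pos: [486.2, -227.1, 139.3]
tcp_rot: [3.141, -0.0, 2.497]
force: [-1.2, 0.5, 1.2]
width: 42.2
grip_force: 0.0
[-1.16125604  0.51367459  1.16059718]
1 rows: r [ 0.01 -0.15  0.05] xyz cm [-0.068 -0.032  3.604] | total R [ 0.  -0.1  0. ] mm [-0.7 -0.3 36. ]
```

```bash

python3 -m inch '[{"rx":0,"ry":0,"rz":0,"x":0,"y":0,"z":1.5,"claw":0.45},{"rx":0,"ry":0,"rz":0,"x":0,"y":0,"z":1.1,"claw":0.45},{"rx":0,"ry":0,"rz":0,"x":0,"y":0,"z":1.0,"claw":0.45},{"rx":0,"ry":0,"rz":0,"x":0,"y":0,"z":0,"claw":0.45},{"rx":0,"ry":0,"rz":0,"x":0,"y":0,"z":0,"claw":0.2},{"rx":0,"ry":0,"rz":0,"x":0,"y":0,"z":0,"claw":0.2},{"rx":0,"ry":0,"rz":0,"x":0,"y":0,"z":0,"claw":0.2},{"rx":0,"ry":0,"rz":0,"x":0,"y":0,"z":0,"claw":0.2}]'
python3 -c "
from h import *
print(camstate()[0],env.get_state()['force'])"
```

```text
t: 23.9
eef_pos: [486.4, -227.4, 104.8]
tcp_rot: [3.141, 0.003, 2.497]
force: [-0.7, -0.8, 0.8]
width: 27.5
grip_force: 30.0
[ 484.40267371 -227.64127655  104.48350303] [-0.65630021 -0.7502877   0.82960291]
```

```bash

python3 -m inch '[{"rx":0,"ry":0,"rz":0,"x":-0.5,"y":0,"z":0,"claw":0.2},{"rx":0,"ry":0,"rz":0,"x":-0.5,"y":0,"z":0,"claw":0.2},{"rx":0,"ry":0,"rz":0,"x":-0.5,"y":0,"z":0,"claw":0.2},{"rx":0,"ry":0,"rz":0,"x":-0.4,"y":0,"z":0,"claw":0.2},{"rx":0,"ry":0,"rz":0,"x":-0.2,"y":0,"z":0,"claw":0.2},{"rx":0,"ry":0,"rz":0,"x":0,"y":0,"z":0,"claw":0.2},{"rx":0,"ry":0,"rz":0,"x":0,"y":0,"z":0,"claw":0.2},{"rx":0,"ry":0,"rz":0,"x":0,"y":0,"z":0,"claw":0.2}]'
cat >> h.py <<'E'
def rep():
    c=camstate()[0];d=np.array([np.cos(PUMP[2]),np.sin(PUMP[2])])
    s=env.get_state();print("seat x of grip",((c[:2]-PUMP[:2])@d+61).round(2),"Fx",(s["force"][:2]@d).round(2),s["force"].round(1))
E
python3 -c "
from h import *
rep()
m=imaging.camera_model('wrist');im=imaging.get_image('wrist')
g=cv2.cvtColor(im,cv2.COLOR_RGB2GRAY)
print(np.int32(g[100:330:2,308:324].mean(1)))
for bx in(105,110,115,118):print(bx,proj(m,xf(PUMP,[[bx-61,0,120.5],[bx-61,0,133]])).round(1).tolist())"
```

```text
t: 24.57
eef_pos: [503.8, -240.6, 104.8]
tcp_rot: [3.141, 0.004, 2.497]
force: [-2.7, -1.7, 5.4]
width: 27.9
grip_force: 30.0
seat x of grip 123.87 Fx 1.14 [-2.7 -1.7  5.4]
[115 116 118 119 119 119 119 118 117 107 100 103 101 102  93  85  97  99
  98  98  98  99 100 100 100  99  97  83  49  44  42  43  44  43  44  43
  42  43  43  42  43  41  44  42  43  42  43  42  40  42  41  42  42  43
  42  42  42  42  43  43  42  42  44  42  42  42  42  41  43  42  43  41
  37  17  14  14  15  15  12  13  10  11   8  11  13  11  11  12  11  11
  13  12   9  11  13  13  11  10  15  13  16  27  46  50  45  28  15  13
  14  11  12  13  13  21  34]
105 [[313.3, 336.6], [313.1, 352.1]]
110 [[313.3, 326.8], [313.1, 341.8]]
115 [[313.3, 316.9], [313.1, 331.3]]
118 [[313.3, 310.9], [313.1, 324.9]]
```

```bash

python3 -m inch '[{"rx":0,"ry":0,"rz":0,"x":-0.1,"y":0,"z":0,"claw":0.2},{"rx":0,"ry":0,"rz":0,"x":-0.1,"y":0,"z":0,"claw":0.2},{"rx":0,"ry":0,"rz":0,"x":-0.1,"y":0,"z":0,"claw":0.2},{"rx":0,"ry":0,"rz":0,"x":0,"y":0,"z":0,"claw":0.2},{"rx":0,"ry":0,"rz":0,"x":0,"y":0,"z":0,"claw":0.2},{"rx":0,"ry":0,"rz":0,"x":0,"y":0,"z":0,"claw":0.2},{"rx":0,"ry":0,"rz":0,"x":0,"y":0,"z":0,"claw":0.2},{"rx":0,"ry":0,"rz":0,"x":0,"y":0,"z":0,"claw":0.2}]'
python3 -c "
from h import *
rep()"
python3 -m inch '[{"rx":0,"ry":0,"rz":0,"x":-0.05,"y":0,"z":0,"claw":0.2},{"rx":0,"ry":0,"rz":0,"x":-0.05,"y":0,"z":0,"claw":0.2},{"rx":0,"ry":0,"rz":0,"x":0,"y":0,"z":0,"claw":0.2},{"rx":0,"ry":0,"rz":0,"x":0,"y":0,"z":0,"claw":0.2},{"rx":0,"ry":0,"rz":0,"x":0,"y":0,"z":0,"claw":0.2},{"rx":0,"ry":0,"rz":0,"x":0,"y":0,"z":0,"claw":0.2},{"rx":0,"ry":0,"rz":0,"x":0,"y":0,"z":0,"claw":0.2},{"rx":0,"ry":0,"rz":0,"x":0,"y":0,"z":0,"claw":0.2}]'
python3 -c "
from h import *
rep()"
```

```text
t: 25.28
eef_pos: [505.4, -241.8, 104.8]
tcp_rot: [3.142, 0.002, 2.497]
force: [-3.2, -0.1, 6.4]
width: 27.5
grip_force: 30.0
seat x of grip 121.79 Fx 2.48 [-3.2 -0.1  6.4]
t: 25.95
eef_pos: [506.1, -242.3, 104.8]
tcp_rot: [3.142, 0.002, 2.497]
force: [-3.7, -0.2, 6.3]
width: 27.7
grip_force: 30.0
seat x of grip 120.94 Fx 2.83 [-3.7 -0.2  6.3]
```

```bash

python3 -m inch '[{"rx":0,"ry":0,"rz":0,"x":-0.05,"y":0,"z":0,"claw":0.2},{"rx":0,"ry":0,"rz":0,"x":-0.05,"y":0,"z":0,"claw":0.2},{"rx":0,"ry":0,"rz":0,"x":0,"y":0,"z":0,"claw":0.2},{"rx":0,"ry":0,"rz":0,"x":0,"y":0,"z":0,"claw":0.2},{"rx":0,"ry":0,"rz":0,"x":0,"y":0,"z":0,"claw":0.2},{"rx":0,"ry":0,"rz":0,"x":0,"y":0,"z":0,"claw":0.2},{"rx":0,"ry":0,"rz":0,"x":0,"y":0,"z":0,"claw":0.2},{"rx":0,"ry":0,"rz":0,"x":0,"y":0,"z":0,"claw":0.2}]'
python3 -c "
from h import *
rep()"
python3 -m inch '[{"rx":0,"ry":0,"rz":0,"x":-0.05,"y":0,"z":0,"claw":0.2},{"rx":0,"ry":0,"rz":0,"x":-0.05,"y":0,"z":0,"claw":0.2},{"rx":0,"ry":0,"rz":0,"x":0,"y":0,"z":0,"claw":0.2},{"rx":0,"ry":0,"rz":0,"x":0,"y":0,"z":0,"claw":0.2},{"rx":0,"ry":0,"rz":0,"x":0,"y":0,"z":0,"claw":0.2},{"rx":0,"ry":0,"rz":0,"x":0,"y":0,"z":0,"claw":0.2},{"rx":0,"ry":0,"rz":0,"x":0,"y":0,"z":0,"claw":0.2},{"rx":0,"ry":0,"rz":0,"x":0,"y":0,"z":0,"claw":0.2}]'
python3 -c "
from h import *
rep()"
```

```text
t: 26.62
eef_pos: [506.9, -242.9, 104.8]
tcp_rot: [-3.142, 0.002, 2.497]
force: [-3.1, -0.4, 5.8]
width: 27.6
grip_force: 30.0
seat x of grip 119.95 Fx 2.23 [-3.1 -0.4  5.8]
t: 27.28
eef_pos: [507.5, -243.3, 104.8]
tcp_rot: [-3.142, 0.001, 2.497]
force: [-3.9, -0.3, 7.2]
width: 27.7
grip_force: 30.0
seat x of grip 119.22 Fx 2.93 [-3.9 -0.3  7.2]
```

```bash

python3 -m inch '[{"rx":0,"ry":0,"rz":0,"x":-0.05,"y":0,"z":0,"claw":0.2},{"rx":0,"ry":0,"rz":0,"x":-0.05,"y":0,"z":0,"claw":0.2},{"rx":0,"ry":0,"rz":0,"x":0,"y":0,"z":0,"claw":0.2},{"rx":0,"ry":0,"rz":0,"x":0,"y":0,"z":0,"claw":0.2},{"rx":0,"ry":0,"rz":0,"x":0,"y":0,"z":0,"claw":0.2},{"rx":0,"ry":0,"rz":0,"x":0,"y":0,"z":0,"claw":0.2},{"rx":0,"ry":0,"rz":0,"x":0,"y":0,"z":0,"claw":0.2},{"rx":0,"ry":0,"rz":0,"x":0,"y":0,"z":0,"claw":0.2}]'
python3 -c "
from h import *
rep()"
```

```text
t: 27.95
eef_pos: [508.1, -243.9, 104.8]
tcp_rot: [3.142, 0.001, 2.497]
force: [-3.8, -0.0, 6.3]
width: 27.6
grip_force: 30.0
seat x of grip 118.36 Fx 3.03 [-3.8 -0.   6.3]
```

```bash

python3 -m inch '[{"rx":0,"ry":0,"rz":0,"x":-0.03,"y":0,"z":0,"claw":0.2},{"rx":0,"ry":0,"rz":0,"x":-0.03,"y":0,"z":0,"claw":0.2},{"rx":0,"ry":0,"rz":0,"x":0,"y":0,"z":0,"claw":0.2},{"rx":0,"ry":0,"rz":0,"x":0,"y":0,"z":0,"claw":0.2},{"rx":0,"ry":0,"rz":0,"x":0,"y":0,"z":0,"claw":0.2},{"rx":0,"ry":0,"rz":0,"x":0,"y":0,"z":0,"claw":0.2},{"rx":0,"ry":0,"rz":0,"x":0,"y":0,"z":0,"claw":0.2},{"rx":0,"ry":0,"rz":0,"x":0,"y":0,"z":0,"claw":0.2}]'
python3 -c "
from h import *
rep()"
python3 -m inch '[{"rx":0,"ry":0,"rz":0,"x":-0.03,"y":0,"z":0,"claw":0.2},{"rx":0,"ry":0,"rz":0,"x":-0.03,"y":0,"z":0,"claw":0.2},{"rx":0,"ry":0,"rz":0,"x":0,"y":0,"z":0,"claw":0.2},{"rx":0,"ry":0,"rz":0,"x":0,"y":0,"z":0,"claw":0.2},{"rx":0,"ry":0,"rz":0,"x":0,"y":0,"z":0,"claw":0.2},{"rx":0,"ry":0,"rz":0,"x":0,"y":0,"z":0,"claw":0.2},{"rx":0,"ry":0,"rz":0,"x":0,"y":0,"z":0,"claw":0.2},{"rx":0,"ry":0,"rz":0,"x":0,"y":0,"z":0,"claw":0.2}]'
python3 -c "
from h import *
rep()"
```

```text
t: 28.62
eef_pos: [508.2, -243.9, 104.7]
tcp_rot: [-3.141, 0.0, 2.497]
force: [-5.3, 0.5, 7.8]
width: 27.8
grip_force: 30.0
seat x of grip 118.3 Fx 4.53 [-5.3  0.5  7.8]
t: 29.28
eef_pos: [508.2, -243.9, 104.8]
tcp_rot: [-3.141, -0.001, 2.497]
force: [-6.6, 0.7, 8.1]
width: 27.5
grip_force: 30.0
seat x of grip 118.31 Fx 5.68 [-6.6  0.7  8.1]
```

```bash

python3 -m inch '[{"rx":0,"ry":0,"rz":0,"x":-0.08,"y":0,"z":0,"claw":0.2},{"rx":0,"ry":0,"rz":0,"x":0,"y":0,"z":0,"claw":0.2},{"rx":0,"ry":0,"rz":0,"x":0,"y":0,"z":0,"claw":0.2},{"rx":0,"ry":0,"rz":0,"x":0,"y":0,"z":0,"claw":0.2},{"rx":0,"ry":0,"rz":0,"x":0,"y":0,"z":0,"claw":0.2},{"rx":0,"ry":0,"rz":0,"x":0,"y":0,"z":0,"claw":0.2},{"rx":0,"ry":0,"rz":0,"x":0,"y":0,"z":0,"claw":0.2},{"rx":0,"ry":0,"rz":0,"x":0,"y":0,"z":0,"claw":0.2}]'
python3 -c "
from h import *
rep()"
python3 -m inch '[{"rx":0,"ry":0,"rz":0,"x":0,"y":0,"z":0,"claw":0.35},{"rx":0,"ry":0,"rz":0,"x":0,"y":0,"z":0,"claw":0.45},{"rx":0,"ry":0,"rz":0,"x":0,"y":0,"z":0,"claw":0.45},{"rx":0,"ry":0,"rz":0,"x":0,"y":0,"z":-1.5,"claw":0.45},{"rx":0,"ry":0,"rz":0,"x":0,"y":0,"z":-3,"claw":0.45},{"rx":0,"ry":0,"rz":0,"x":0,"y":0,"z":-4,"claw":0.45},{"rx":0,"ry":0,"rz":0,"x":0,"y":0,"z":0,"claw":0.45},{"rx":0,"ry":0,"rz":0,"x":0,"y":0,"z":0,"claw":0.45}]'
python3 - <<'E'
from h import *
m=imaging.camera_model("wrist");im=imaging.get_image("wrist");np.save("pics/fin.npy",dict(m=m,im=im),allow_pickle=True)
g=cv2.cvtColor(im,cv2.COLOR_RGB2GRAY)
print(proj(m,xf(PUMP,[[x-61,0,z] for x,z in((108.3,133),(108.3,120.5),(128.3,133),(50,107))])).round(1).tolist())
print("col centre",np.int32(g[150:330:2,309:325].mean(1)))
r=imaging.masks_of("wrist","pusher_grip")
for x in r[:1]:
    k=x["pixels"];rows=np.where(k.any(1))[0];print(x["conf"],[(q,np.where(k[q])[0].min(),np.where(k[q])[0].max()) for q in rows[::5]],rows.max())
t=imaging.camera_model("top");imaging.get_image("top")
print([(x["conf"],np.round(x["centre"]),onz(t,x["centre"][::-1],17).round()) for x in imaging.recognise("top","syringe_b")])
imaging.get_image("scene");sc=imaging.camera_model("scene")
print([(x["conf"],np.round(x["centre"]),onz(sc,x["centre"][::-1],17).round()) for x in imaging.recognise("scene","syringe_b")])
E
```

```text
t: 29.95
eef_pos: [508.2, -243.9, 104.7]
tcp_rot: [-3.141, -0.002, 2.497]
force: [-6.5, 1.8, 9.7]
width: 27.4
grip_force: 30.0
seat x of grip 118.3 Fx 6.24 [-6.5  1.8  9.7]
t: 30.62
eef_pos: [511.8, -245.7, 191.3]
tcp_rot: [3.14, 0.007, 2.497]
force: [-0.5, 0.8, 0.1]
width: 42.4
grip_force: 0.0
[[312.8, 255.0], [312.9, 248.5], [312.7, 224.1], [313.1, 318.3]]
col centre [ 44  45  43  43  44  44  46  59  63  54  55  68  63  50  60  65  65  56
  54  69  71  67  51  45  35  24  13  13  11  11  11   8   9   8  10  11
   8  11  26  48  51  50  50  49  50  50  50  47  49  49  47  47  78 180
 193 187 192 191 195 192 195 194 196 193 189 190 192 194 194 194 189 190
 188 190 191 193 191 193 189 189 189 190 190 189 161 125 113 108 104  89]
0.68 [(np.int64(198), np.int64(267), np.int64(361)), (np.int64(203), np.int64(264), np.int64(364)), (np.int64(208), np.int64(264), np.int64(364)), (np.int64(213), np.int64(264), np.int64(364)), (np.int64(218), np.int64(265), np.int64(364)), (np.int64(223), np.int64(265), np.int64(364)), (np.int64(228), np.int64(265), np.int64(363)), (np.int64(233), np.int64(265), np.int64(363)), (np.int64(238), np.int64(291), np.int64(337)), (np.int64(243), np.int64(291), np.int64(337)), (np.int64(248), np.int64(292), np.int64(337)), (np.int64(253), np.int64(292), np.int64(336))] 255
[(0.95, array([278., 311.]), array([440.,  59.,  17.])), (0.9, array([200., 480.]), array([ 637., -360.,   17.])), (0.79, array([280., 345.]), array([438., -24.,  17.])), (0.61, array([237., 198.]), array([539., 334.,  17.])), (0.45, array([168., 333.]), array([714.,   5.,  17.]))]
[(0.88, array([246., 328.]), array([461.,  62.,  17.])), (0.79, array([239., 179.]), array([ 516., -351.,   17.])), (0.69, array([242., 299.]), array([461., -19.,  17.]))]
```

```bash
python3 -c "
from bench import env
print(env.close_job())"
```

```text
the job is handed in; nothing more can be done
None
```

I handed the job in at about 31 s: the full syringe is seated in the pump with the pusher pressed against its thumb disc (about 3–4 N before I let go), and both spent syringes are lying in the tray. The hand-in gave no verdict, so this rests on my own camera and force checks.

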